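# Stow gripper shafts on V-cradles in a drawer and chock them

### The arm

A 6-joint arm with a two-finger parallel gripper is mounted at the origin on the work surface. World frame = base frame: x ahead of the robot, y to its left, z up, the work surface at z = 0. Lengths are in m, angles in rad, forces in N, time in s.
With the tool pointing down it reaches from about 0.35 to 0.85 m from the base axis. Payload 8.1 kg.
Tool frame: the origin (TCP) lies on the centre line of the jaws, within the pads' length; the fingertips stand 19 mm ahead of it and the grasp point (between the pads) is the TCP (robot.tips_ahead is the distance from the TCP to the fingertips, in m); y points along the fingers, z is the direction in which the jaws open and shut, and the axes are right-handed (so a half turn about y gives the same grasp; the last joint's range is limited). The gripper opens to 93 mm and grips with 3 to 60 N. Pads are 15 mm wide; open, the fingers measure 128 mm over their backs; the gripper's body (75 mm by 188 mm) begins 65 mm behind the grasp point.
Start: joints at [-1.299, 0.13, 1.488, -0, 1.523, -0.085], TCP at [0.21, -0.562, 0.206] pointing down, gripper open.
Joint ranges: [-2.96, 2.96], [-0.89, 2.26], [0.02, 2.5], [-1.34, 4.48], [0, 2.73], [-2.66, 2.66]. Speed limits (rad/s): [2.39, 2.39, 2.79, 3.14, 3.14, 3.14].

### API

Orientations are given as a rotation vector (axis times angle).
In Python, from plant import robot, imaging, models gives the robot as it stands.
- The arm moves only by the tool carry_out, never from a script. Its argument "motion" is one flat list of numbers, 7 for each row, row after row: the shift along the tool's x, y, z in m, then the turn, a rotation vector about the tool's x, y, z in degrees, then the opening, from -1 (shut) to 1 (fully open). A call has exactly 5 rows; each row shifts and turns the pose as measured when the row begins, along the tool's axes as they then stand; what a row does not reach is not made up. A row lasts 1/10 s, in which the tool goes at most 50 mm and 8.59 degrees, less where a joint would pass 70% of its speed; a pose out of reach is approached as far as the arm can. A call is refused whole if a number of a shift passes 0.05 or a number of a turn 8.59, either way. A call with a gripper value outside its range is refused whole. The fingers move at their own pace and stop on an object; "squeeze" is the grip in N (left out, the last holds). Time passes only in rows, so rows that do not move let the fingers close, or fill a call up. It gives the time, the measured TCP pose, the force and the opening at its end, in the units of the state.
- robot.read_state(): the state, without advancing time (a new reading comes with each control period).
- imaging.read_camera(name): name is "scene" or "side" or "wrist"; returns the picture (384x512x3 uint8, blue, green, red); there is no depth.
- imaging.camera_model(name): a dict with "K" (3x3 intrinsics, pixels), "position" and "orientation" of the camera in the world. Camera axes: x right, y down, z forward; pixel columns grow to the right and rows downward; lengths in m; the calibration is good to about 2 mm. A picture is of the moment at which its call begins: read the wrist's pose just before it. camera_model takes no time and is no camera call; for the wrist camera it gives the pose at the moment of the call.
- robot.close_job(): hands the job in, once; it reports no verdict.
Trained networks look in the newest picture that a camera, given by its name, has taken for a name from the list of things; names that differ only in an ending like _2 or _b are one class to them, and where a whole thing is asked for, a point or a joint stands for the part that bears it (a point fixed in the world has none). Each returns a list of dicts, best first, with "confidence" (0 to 1); they miss things now and then, are a little off and sometimes report something else, mostly with a low value. They report only what shows in the picture. A call takes as long as a camera call. They do not tell look-alikes from the thing itself.
- models.outline_of(camera, thing): "pixels" (384x512 bool, what is visible of it) and "pixel" ([column, row] in pixels, amid what is visible of it).
The state is a dict: "t": time; "q": joint angles; "dq": joint speeds; "joint_torque": joint torques, N m; "tool_pos": TCP position; "orientation": TCP orientation; "force": force on the tool from outside, world axes, zero at the start; "wrist_torque": the same for the moment, N m; "opening": finger opening in m.
Only numpy, scipy, OpenCV 4.12 (cv2) and the standard library are available. Lean on these libraries where they do the work, as an engineer would, in place of code of your own. Each camera call takes 0.05 s, during which the arm holds its last target.

### The job

Pull the low cabinet's drawer right open and stow every steel shaft from the mat on the V-cradles inside: lay a shaft centred on each of the two lower cradles and chock these first, and only then lay the third shaft, if there is one, on the raised cradle behind them and chock it too. Each chock stands flat on its base half-way along its shaft, on the drawer-front side, square on, with its sloping nose pushed in under the shaft until it bears on it. Finish by pushing the drawer fully shut with all shafts still seated and chocked, and do not disturb the other things on the bench; a chock that is left over may stay out.

Things in the scene. Friction and masses are not known exactly. Their poses are not given: they have to be found in the camera images.
- cab_drawer0 (a joint): travel of the drawer, m: 0 shut, 0.215 open at its stop; it slides out towards the robot with about 3 N of friction, stays where it is left and may start ajar. Three V-cradles inside, two lower ones side by side and a raised one behind them in the middle. Inside 298 mm wide, floor 22 mm above the bench, side walls up to 56 mm; front panel 15 mm thick, up to 78 mm. Cabinet top at 100 mm.
- cab_drawer0_handle (a point): middle of the drawer's bar handle: 11 mm thick, 120 mm long, 35 mm in front of the panel, 62 mm above the bench; a post near either end. -x: pulling direction; y along the bar. In this frame the axes of seated shafts (along y) have their mid-points at (126, 74, -8) and (126, -74, -8) mm on the lower cradles, (218, 0, 8) mm on the raised one, which is on a step 16 mm above the drawer floor.
- cab_stop (a point): point on the bench under the handle's middle when the drawer is fully open; x points into the cabinet. A cradle is two 10 mm V-plates 46 mm either side of the shaft's middle; each V has a low 30 degree flank at the front (ending 15 mm in front of the shaft axis, 6 mm below it) and a higher 50 degree one behind. The floor between the plates, 32 mm below the shaft axis, is clear for a chock.
- shaft1_mid (a point): plain round steel shaft, 26 mm diameter, 120 mm long, 0.42 kg, lying flat on the shaft mat at the start; this point is its centre, x is its long axis. May be absent
- shaft2_mid (a point): plain round steel shaft, 26 mm diameter, 120 mm long, 0.42 kg, lying flat on the shaft mat at the start; this point is its centre, x is its long axis. May be absent
- shaft3_mid (a point): plain round steel shaft, 26 mm diameter, 120 mm long, 0.42 kg, lying flat on the shaft mat at the start; this point is its centre, x is its long axis. May be absent
- chock1_mid (a point): white plastic wedge chock, 36 mm high, 32 mm wide (y), 45 mm long (x), 60 g; may be knocked aside. Point half-way up its block (24 mm long), between its flat sides. x points to the nose: the face slopes at 60 degrees from the top (x = 12 mm) to the nose edge at the base (x = 33 mm). Bearing on a seated shaft, this point is 29 mm in front of the shaft axis and 14 mm below it.
- chock1_nose (a point): middle of that chock's nose edge, at its base
- shaft1: the same shaft; its origin is on its surface, so use the centre point for its position
- chock1: the same chock; its origin is at its base, straight below the middle point
- chock2_mid (a point): white plastic wedge chock, 36 mm high, 32 mm wide (y), 45 mm long (x), 60 g; may be knocked aside. Point half-way up its block (24 mm long), between its flat sides. x points to the nose: the face slopes at 60 degrees from the top (x = 12 mm) to the nose edge at the base (x = 33 mm). Bearing on a seated shaft, this point is 29 mm in front of the shaft axis and 14 mm below it.
- chock2_nose (a point): middle of that chock's nose edge, at its base
- shaft2: the same shaft; its origin is on its surface, so use the centre point for its position
- chock2: the same chock; its origin is at its base, straight below the middle point
- chock3_mid (a point): white plastic wedge chock, 36 mm high, 32 mm wide (y), 45 mm long (x), 60 g; may be knocked aside. Point half-way up its block (24 mm long), between its flat sides. x points to the nose: the face slopes at 60 degrees from the top (x = 12 mm) to the nose edge at the base (x = 33 mm). Bearing on a seated shaft, this point is 29 mm in front of the shaft axis and 14 mm below it.
- chock3_nose (a point): middle of that chock's nose edge, at its base
- shaft3: the same shaft; its origin is on its surface, so use the centre point for its position
- chock3: the same chock; its origin is at its base, straight below the middle point
- sensor_mid (a point): bystander: cream ceramic pressure sensor with a steel band, 44 mm across, 50 mm high, standing beside the cabinet; its centre. Leave alone
- manifold_mid (a point): bystander: brass manifold block, 60 x 50 x 40 mm, beside the cabinet; its centre. Leave alone
There are look-alikes about, which are no part of the job. What is shaped like the chock3 but orange is not meant. Leave any turquoise look-alike of the shaft1 alone.

How it is judged:
On the way, in this order (a step that is already met when the one before it is completed fails the run):
1. the drawer has been pulled open, at least 170 mm (value of joint cab_drawer0 above 0.17 m), for 0.2 s.
2. both lower cradles hold a shaft with a chock against it, while no shaft is at the raised cradle yet (((x of shaft1_mid in the frame of cab_drawer0_handle between 0.12 and 0.132 m and y of shaft1_mid in the frame of cab_drawer0_handle between 0.059 and 0.089 m and z of shaft1_mid in the frame of cab_drawer0_handle between -0.013 and -0.003 m and angle between the x axis of shaft1_mid and the y axis of cab_drawer0_handle, either way round below 0.1 rad) or (x of shaft2_mid in the frame of cab_drawer0_handle between 0.12 and 0.132 m and y of shaft2_mid in the frame of cab_drawer0_handle between 0.059 and 0.089 m and z of shaft2_mid in the frame of cab_drawer0_handle between -0.013 and -0.003 m and angle between the x axis of shaft2_mid and the y axis of cab_drawer0_handle, either way round below 0.1 rad) or (x of shaft3_mid in the frame of cab_drawer0_handle between 0.12 and 0.132 m and y of shaft3_mid in the frame of cab_drawer0_handle between 0.059 and 0.089 m and z of shaft3_mid in the frame of cab_drawer0_handle between -0.013 and -0.003 m and angle between the x axis of shaft3_mid and the y axis of cab_drawer0_handle, either way round below 0.1 rad)) and ((y of chock1_mid in the frame of cab_drawer0_handle between 0.049 and 0.099 m and z of chock1_mid in the frame of cab_drawer0_handle between -0.028 and -0.016 m and angle between chock1_mid's own z axis and vertical below 0.12 rad and angle between the x axis of chock1_mid and the x axis of cab_drawer0_handle, either way round below 0.25 rad and x of chock1_mid in the frame of cab_drawer0_handle below 0.108 m and x of chock1_nose in the frame of cab_drawer0_handle above 0.123 m) or (y of chock2_mid in the frame of cab_drawer0_handle between 0.049 and 0.099 m and z of chock2_mid in the frame of cab_drawer0_handle between -0.028 and -0.016 m and angle between chock2_mid's own z axis and vertical below 0.12 rad and angle between the x axis of chock2_mid and the x axis of cab_drawer0_handle, either way round below 0.25 rad and x of chock2_mid in the frame of cab_drawer0_handle below 0.108 m and x of chock2_nose in the frame of cab_drawer0_handle above 0.123 m) or (y of chock3_mid in the frame of cab_drawer0_handle between 0.049 and 0.099 m and z of chock3_mid in the frame of cab_drawer0_handle between -0.028 and -0.016 m and angle between chock3_mid's own z axis and vertical below 0.12 rad and angle between the x axis of chock3_mid and the x axis of cab_drawer0_handle, either way round below 0.25 rad and x of chock3_mid in the frame of cab_drawer0_handle below 0.108 m and x of chock3_nose in the frame of cab_drawer0_handle above 0.123 m)) and ((x of shaft1_mid in the frame of cab_drawer0_handle between 0.12 and 0.132 m and y of shaft1_mid in the frame of cab_drawer0_handle between -0.089 and -0.059 m and z of shaft1_mid in the frame of cab_drawer0_handle between -0.013 and -0.003 m and angle between the x axis of shaft1_mid and the y axis of cab_drawer0_handle, either way round below 0.1 rad) or (x of shaft2_mid in the frame of cab_drawer0_handle between 0.12 and 0.132 m and y of shaft2_mid in the frame of cab_drawer0_handle between -0.089 and -0.059 m and z of shaft2_mid in the frame of cab_drawer0_handle between -0.013 and -0.003 m and angle between the x axis of shaft2_mid and the y axis of cab_drawer0_handle, either way round below 0.1 rad) or (x of shaft3_mid in the frame of cab_drawer0_handle between 0.12 and 0.132 m and y of shaft3_mid in the frame of cab_drawer0_handle between -0.089 and -0.059 m and z of shaft3_mid in the frame of cab_drawer0_handle between -0.013 and -0.003 m and angle between the x axis of shaft3_mid and the y axis of cab_drawer0_handle, either way round below 0.1 rad)) and ((y of chock1_mid in the frame of cab_drawer0_handle between -0.099 and -0.049 m and z of chock1_mid in the frame of cab_drawer0_handle between -0.028 and -0.016 m and angle between chock1_mid's own z axis and vertical below 0.12 rad and angle between the x axis of chock1_mid and the x axis of cab_drawer0_handle, either way round below 0.25 rad and x of chock1_mid in the frame of cab_drawer0_handle below 0.108 m and x of chock1_nose in the frame of cab_drawer0_handle above 0.123 m) or (y of chock2_mid in the frame of cab_drawer0_handle between -0.099 and -0.049 m and z of chock2_mid in the frame of cab_drawer0_handle between -0.028 and -0.016 m and angle between chock2_mid's own z axis and vertical below 0.12 rad and angle between the x axis of chock2_mid and the x axis of cab_drawer0_handle, either way round below 0.25 rad and x of chock2_mid in the frame of cab_drawer0_handle below 0.108 m and x of chock2_nose in the frame of cab_drawer0_handle above 0.123 m) or (y of chock3_mid in the frame of cab_drawer0_handle between -0.099 and -0.049 m and z of chock3_mid in the frame of cab_drawer0_handle between -0.028 and -0.016 m and angle between chock3_mid's own z axis and vertical below 0.12 rad and angle between the x axis of chock3_mid and the x axis of cab_drawer0_handle, either way round below 0.25 rad and x of chock3_mid in the frame of cab_drawer0_handle below 0.108 m and x of chock3_nose in the frame of cab_drawer0_handle above 0.123 m)) and (x of shaft1_mid in the frame of cab_drawer0_handle below 0.17 m or y of shaft1_mid in the frame of cab_drawer0_handle above 0.1 m or y of shaft1_mid in the frame of cab_drawer0_handle below -0.1 m) and (x of shaft2_mid in the frame of cab_drawer0_handle below 0.17 m or y of shaft2_mid in the frame of cab_drawer0_handle above 0.1 m or y of shaft2_mid in the frame of cab_drawer0_handle below -0.1 m) and (x of shaft3_mid in the frame of cab_drawer0_handle below 0.17 m or y of shaft3_mid in the frame of cab_drawer0_handle above 0.1 m or y of shaft3_mid in the frame of cab_drawer0_handle below -0.1 m)), for 0.2 s.
At the end, for the whole second after the job is handed in: Drawer shut within 10 mm. Both lower cradles, and the raised one for a third shaft, hold a shaft (6 mm across, 15 mm along, 5 mm in height, 0.1 rad); at each an upright chock in front, 25 mm from mid-length at most, square to 0.25 rad, nose at most 3 mm short of the axis line. All at rest (((x of shaft1_mid in the frame of cab_drawer0_handle between 0.12 and 0.132 m and y of shaft1_mid in the frame of cab_drawer0_handle between 0.059 and 0.089 m and z of shaft1_mid in the frame of cab_drawer0_handle between -0.013 and -0.003 m and angle between the x axis of shaft1_mid and the y axis of cab_drawer0_handle, either way round below 0.1 rad) or (x of shaft2_mid in the frame of cab_drawer0_handle between 0.12 and 0.132 m and y of shaft2_mid in the frame of cab_drawer0_handle between 0.059 and 0.089 m and z of shaft2_mid in the frame of cab_drawer0_handle between -0.013 and -0.003 m and angle between the x axis of shaft2_mid and the y axis of cab_drawer0_handle, either way round below 0.1 rad) or (x of shaft3_mid in the frame of cab_drawer0_handle between 0.12 and 0.132 m and y of shaft3_mid in the frame of cab_drawer0_handle between 0.059 and 0.089 m and z of shaft3_mid in the frame of cab_drawer0_handle between -0.013 and -0.003 m and angle between the x axis of shaft3_mid and the y axis of cab_drawer0_handle, either way round below 0.1 rad)) and ((y of chock1_mid in the frame of cab_drawer0_handle between 0.049 and 0.099 m and z of chock1_mid in the frame of cab_drawer0_handle between -0.028 and -0.016 m and angle between chock1_mid's own z axis and vertical below 0.12 rad and angle between the x axis of chock1_mid and the x axis of cab_drawer0_handle, either way round below 0.25 rad and x of chock1_mid in the frame of cab_drawer0_handle below 0.108 m and x of chock1_nose in the frame of cab_drawer0_handle above 0.123 m) or (y of chock2_mid in the frame of cab_drawer0_handle between 0.049 and 0.099 m and z of chock2_mid in the frame of cab_drawer0_handle between -0.028 and -0.016 m and angle between chock2_mid's own z axis and vertical below 0.12 rad and angle between the x axis of chock2_mid and the x axis of cab_drawer0_handle, either way round below 0.25 rad and x of chock2_mid in the frame of cab_drawer0_handle below 0.108 m and x of chock2_nose in the frame of cab_drawer0_handle above 0.123 m) or (y of chock3_mid in the frame of cab_drawer0_handle between 0.049 and 0.099 m and z of chock3_mid in the frame of cab_drawer0_handle between -0.028 and -0.016 m and angle between chock3_mid's own z axis and vertical below 0.12 rad and angle between the x axis of chock3_mid and the x axis of cab_drawer0_handle, either way round below 0.25 rad and x of chock3_mid in the frame of cab_drawer0_handle below 0.108 m and x of chock3_nose in the frame of cab_drawer0_handle above 0.123 m)) and ((x of shaft1_mid in the frame of cab_drawer0_handle between 0.12 and 0.132 m and y of shaft1_mid in the frame of cab_drawer0_handle between -0.089 and -0.059 m and z of shaft1_mid in the frame of cab_drawer0_handle between -0.013 and -0.003 m and angle between the x axis of shaft1_mid and the y axis of cab_drawer0_handle, either way round below 0.1 rad) or (x of shaft2_mid in the frame of cab_drawer0_handle between 0.12 and 0.132 m and y of shaft2_mid in the frame of cab_drawer0_handle between -0.089 and -0.059 m and z of shaft2_mid in the frame of cab_drawer0_handle between -0.013 and -0.003 m and angle between the x axis of shaft2_mid and the y axis of cab_drawer0_handle, either way round below 0.1 rad) or (x of shaft3_mid in the frame of cab_drawer0_handle between 0.12 and 0.132 m and y of shaft3_mid in the frame of cab_drawer0_handle between -0.089 and -0.059 m and z of shaft3_mid in the frame of cab_drawer0_handle between -0.013 and -0.003 m and angle between the x axis of shaft3_mid and the y axis of cab_drawer0_handle, either way round below 0.1 rad)) and ((y of chock1_mid in the frame of cab_drawer0_handle between -0.099 and -0.049 m and z of chock1_mid in the frame of cab_drawer0_handle between -0.028 and -0.016 m and angle between chock1_mid's own z axis and vertical below 0.12 rad and angle between the x axis of chock1_mid and the x axis of cab_drawer0_handle, either way round below 0.25 rad and x of chock1_mid in the frame of cab_drawer0_handle below 0.108 m and x of chock1_nose in the frame of cab_drawer0_handle above 0.123 m) or (y of chock2_mid in the frame of cab_drawer0_handle between -0.099 and -0.049 m and z of chock2_mid in the frame of cab_drawer0_handle between -0.028 and -0.016 m and angle between chock2_mid's own z axis and vertical below 0.12 rad and angle between the x axis of chock2_mid and the x axis of cab_drawer0_handle, either way round below 0.25 rad and x of chock2_mid in the frame of cab_drawer0_handle below 0.108 m and x of chock2_nose in the frame of cab_drawer0_handle above 0.123 m) or (y of chock3_mid in the frame of cab_drawer0_handle between -0.099 and -0.049 m and z of chock3_mid in the frame of cab_drawer0_handle between -0.028 and -0.016 m and angle between chock3_mid's own z axis and vertical below 0.12 rad and angle between the x axis of chock3_mid and the x axis of cab_drawer0_handle, either way round below 0.25 rad and x of chock3_mid in the frame of cab_drawer0_handle below 0.108 m and x of chock3_nose in the frame of cab_drawer0_handle above 0.123 m)) and ((x of shaft1_mid in the frame of cab_drawer0_handle between 0.12 and 0.132 m and y of shaft1_mid in the frame of cab_drawer0_handle between 0.059 and 0.089 m and z of shaft1_mid in the frame of cab_drawer0_handle between -0.013 and -0.003 m and angle between the x axis of shaft1_mid and the y axis of cab_drawer0_handle, either way round below 0.1 rad) or (x of shaft1_mid in the frame of cab_drawer0_handle between 0.12 and 0.132 m and y of shaft1_mid in the frame of cab_drawer0_handle between -0.089 and -0.059 m and z of shaft1_mid in the frame of cab_drawer0_handle between -0.013 and -0.003 m and angle between the x axis of shaft1_mid and the y axis of cab_drawer0_handle, either way round below 0.1 rad) or (x of shaft1_mid in the frame of cab_drawer0_handle between 0.212 and 0.224 m and y of shaft1_mid in the frame of cab_drawer0_handle between -0.015 and 0.015 m and z of shaft1_mid in the frame of cab_drawer0_handle between 0.003 and 0.013 m and angle between the x axis of shaft1_mid and the y axis of cab_drawer0_handle, either way round below 0.1 rad)) and ((x of shaft2_mid in the frame of cab_drawer0_handle between 0.12 and 0.132 m and y of shaft2_mid in the frame of cab_drawer0_handle between 0.059 and 0.089 m and z of shaft2_mid in the frame of cab_drawer0_handle between -0.013 and -0.003 m and angle between the x axis of shaft2_mid and the y axis of cab_drawer0_handle, either way round below 0.1 rad) or (x of shaft2_mid in the frame of cab_drawer0_handle between 0.12 and 0.132 m and y of shaft2_mid in the frame of cab_drawer0_handle between -0.089 and -0.059 m and z of shaft2_mid in the frame of cab_drawer0_handle between -0.013 and -0.003 m and angle between the x axis of shaft2_mid and the y axis of cab_drawer0_handle, either way round below 0.1 rad) or (x of shaft2_mid in the frame of cab_drawer0_handle between 0.212 and 0.224 m and y of shaft2_mid in the frame of cab_drawer0_handle between -0.015 and 0.015 m and z of shaft2_mid in the frame of cab_drawer0_handle between 0.003 and 0.013 m and angle between the x axis of shaft2_mid and the y axis of cab_drawer0_handle, either way round below 0.1 rad)) and ((x of shaft3_mid in the frame of cab_drawer0_handle between 0.12 and 0.132 m and y of shaft3_mid in the frame of cab_drawer0_handle between 0.059 and 0.089 m and z of shaft3_mid in the frame of cab_drawer0_handle between -0.013 and -0.003 m and angle between the x axis of shaft3_mid and the y axis of cab_drawer0_handle, either way round below 0.1 rad) or (x of shaft3_mid in the frame of cab_drawer0_handle between 0.12 and 0.132 m and y of shaft3_mid in the frame of cab_drawer0_handle between -0.089 and -0.059 m and z of shaft3_mid in the frame of cab_drawer0_handle between -0.013 and -0.003 m and angle between the x axis of shaft3_mid and the y axis of cab_drawer0_handle, either way round below 0.1 rad) or (x of shaft3_mid in the frame of cab_drawer0_handle between 0.212 and 0.224 m and y of shaft3_mid in the frame of cab_drawer0_handle between -0.015 and 0.015 m and z of shaft3_mid in the frame of cab_drawer0_handle between 0.003 and 0.013 m and angle between the x axis of shaft3_mid and the y axis of cab_drawer0_handle, either way round below 0.1 rad)) and (((x of shaft1_mid in the frame of cab_drawer0_handle below 0.17 m or y of shaft1_mid in the frame of cab_drawer0_handle above 0.1 m or y of shaft1_mid in the frame of cab_drawer0_handle below -0.1 m) and (x of shaft2_mid in the frame of cab_drawer0_handle below 0.17 m or y of shaft2_mid in the frame of cab_drawer0_handle above 0.1 m or y of shaft2_mid in the frame of cab_drawer0_handle below -0.1 m) and (x of shaft3_mid in the frame of cab_drawer0_handle below 0.17 m or y of shaft3_mid in the frame of cab_drawer0_handle above 0.1 m or y of shaft3_mid in the frame of cab_drawer0_handle below -0.1 m)) or ((y of chock1_mid in the frame of cab_drawer0_handle between -0.025 and 0.025 m and z of chock1_mid in the frame of cab_drawer0_handle between -0.012 and 0 m and angle between chock1_mid's own z axis and vertical below 0.12 rad and angle between the x axis of chock1_mid and the x axis of cab_drawer0_handle, either way round below 0.25 rad and x of chock1_mid in the frame of cab_drawer0_handle below 0.2 m and x of chock1_nose in the frame of cab_drawer0_handle above 0.215 m) or (y of chock2_mid in the frame of cab_drawer0_handle between -0.025 and 0.025 m and z of chock2_mid in the frame of cab_drawer0_handle between -0.012 and 0 m and angle between chock2_mid's own z axis and vertical below 0.12 rad and angle between the x axis of chock2_mid and the x axis of cab_drawer0_handle, either way round below 0.25 rad and x of chock2_mid in the frame of cab_drawer0_handle below 0.2 m and x of chock2_nose in the frame of cab_drawer0_handle above 0.215 m) or (y of chock3_mid in the frame of cab_drawer0_handle between -0.025 and 0.025 m and z of chock3_mid in the frame of cab_drawer0_handle between -0.012 and 0 m and angle between chock3_mid's own z axis and vertical below 0.12 rad and angle between the x axis of chock3_mid and the x axis of cab_drawer0_handle, either way round below 0.25 rad and x of chock3_mid in the frame of cab_drawer0_handle below 0.2 m and x of chock3_nose in the frame of cab_drawer0_handle above 0.215 m))) and linear speed of each of shaft1, shaft2, shaft3, chock1, chock2, chock3 below 0.02 m/s and value of joint cab_drawer0 below 0.01 m); the robot touches nothing.
It fails at once if the ceramic sensor is shifted by more than 30 mm (distance of sensor_mid from where it was at the start of the episode above 0.03 m).
It fails at once if the brass manifold block is shifted by more than 30 mm (distance of manifold_mid from where it was at the start of the episode above 0.03 m).
Of shaft1, shaft2, shaft3 only 2 to 3 are there at a start; the rules pass over those that are not, and their reading is None.
At some moment in a run one of chock1, chock2, chock3 may be knocked a few centimetres aside while the robot is not near it.
It also fails if it takes over 210 s, if anything falls off the work surface, if the arm or the gripper's body presses on something with over 40 N, if the wrist force passes 120 N, or if a joint passes its speed limit or range.

## Working session

There is one attempt and no reset: what is moved stays moved. The work goes in short steps, Python scripts to look and compute and a tool call to move; the robot and the scene stay as the last step left them, time stands still between calls to the robot, and variables do not carry over. Pictures are saved under pics/ and viewed, and the job is handed in when it is done.

Besides the shell and the picture viewer there is one more tool, called in YAML: its name, and indented under it one key for each argument. carry_out: Moves the arm, as the interface text tells. Its arguments: {"type":"object","properties":{"motion":{"type":"array","items":{"type":"number"}},"squeeze":{"type":"number"}},"required":["motion"]}

```bash
ls -la; mkdir -p pics
cat > h.py <<'E'
import numpy as np, cv2
from scipy.spatial.transform import Rotation as R
from plant import robot, imaging, models
def grab(cam,name=None):
    im=imaging.read_camera(cam)
    if name: cv2.imwrite('pics/%s.png'%name,im)
    return im
def campose(cam):
    m=imaging.camera_model(cam); K=np.array(m['K']); p=np.array(m['position']); o=np.array(m['orientation'])
    Rm=o if o.shape==(3,3) else R.from_rotvec(o).as_matrix()
    return K,p,Rm
def ray(cam,uv,z,M=None):
    K,p,Rm=M or campose(cam)
    d=Rm@np.linalg.inv(K)@np.array([uv[0],uv[1],1.])
    return p+d*(z-p[2])/d[2]
def proj(cam,P,M=None):
    K,p,Rm=M or campose(cam)
    c=Rm.T@(np.array(P,float)-p); q=K@c; return q[:2]/q[2]
E
python3 - <<'E'
from h import *
s=robot.read_state(); print({k:np.round(v,3).tolist() for k,v in s.items()})
print(R.from_rotvec(s['orientation']).as_matrix().round(3))
for c in ['scene','side','wrist']:
    m=imaging.camera_model(c); print(c,{k:np.round(v,3).tolist() for k,v in m.items()})
    grab(c,c+'0')
E
```

```text
total 12
drwxr-xr-x  3 agent agent 4096 Dec  5 21:04 .
drwxr-xr-x 23 root  root  4096 Dec  5 21:04 ..
drwxr-xr-x  2 agent agent 4096 Dec  5 21:04 pics
{'t': 0.0, 'q': [-1.299, 0.131, 1.489, 0.0, 1.523, -0.085], 'dq': [0.0, -0.0, 0.001, -0.002, -0.0, -0.001], 'joint_torque': [-0.003, -55.985, -49.177, 0.077, 0.036, -0.0], 'tool_pos': [0.209, -0.562, 0.205], 'orientation': [-0.366, 2.029, -2.025], 'force': [0.317, 0.245, 0.129], 'wrist_torque': [0.001, 0.007, -0.019], 'opening': 0.093}
[[-0.937 -0.     0.349]
 [-0.349  0.002 -0.937]
 [-0.    -1.    -0.002]]
scene {'K': [[443.76, 0.0, 254.413], [0.0, 443.76, 192.698], [0.0, 0.0, 1.0]], 'position': [1.215, 0.063, 1.103], 'orientation': [-1.75, -2.05, 0.62]}
side {'K': [[459.059, 0.0, 256.866], [0.0, 459.059, 187.207], [0.0, 0.0, 1.0]], 'position': [0.045, 0.922, 0.786], 'orientation': [-0.593, 2.519, -1.337]}
wrist {'K': [[330.076, 0.0, 260.187], [0.0, 330.076, 191.779], [0.0, 0.0, 1.0]], 'position': [0.275, -0.538, 0.385], 'orientation': [2.403, -1.666, -0.216]}
```

View pics/scene0.png

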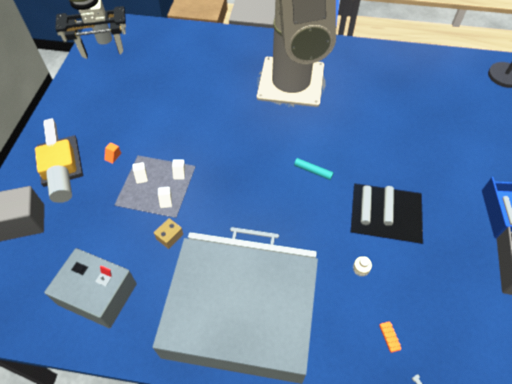

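View pics/side0.png

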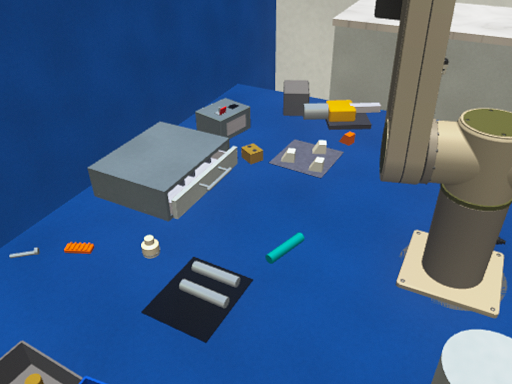

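View pics/wrist0.png

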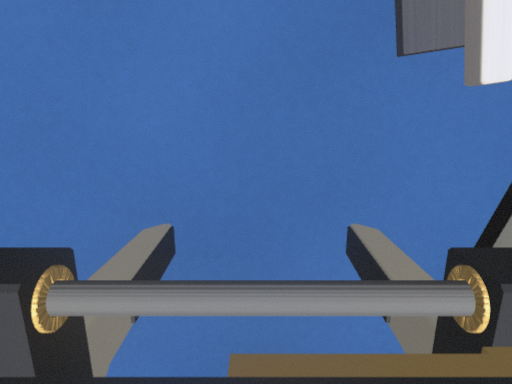

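Run:
```python
from h import *
a=cv2.imread('pics/scene0.png'); b=cv2.imread('pics/side0.png')
c1=cv2.resize(a[145:275,95:325],None,fx=3.4,fy=3.4,interpolation=cv2.INTER_CUBIC)
cv2.imwrite('pics/c1.png',c1)
c2=cv2.resize(b[120:220,160:360],None,fx=4,fy=4,interpolation=cv2.INTER_CUBIC)
cv2.imwrite('pics/c2.png',c2)
imaging.read_camera('scene')
out={}
for th in ['cab_drawer0_handle','shaft1_mid','chock1_mid','sensor_mid','manifold_mid']:
    imaging.read_camera('scene')
    for d in models.outline_of('scene',th):
        m=d['pixels']; mm=np.argwhere(m)
        print(th,round(d['confidence'],2),np.round(d['pixel'],1),m.sum())
print(robot.read_state()['t'])
```

```text
cab_drawer0_handle 0.83 [255.7 246.6] 953
shaft1_mid 0.87 [366.8 202.8] 337
shaft1_mid 0.38 [141.7 172. ] 207
chock1_mid 0.73 [177.  170.5] 214
chock1_mid 0.63 [260.3 246.3] 1010
chock1_mid 0.24 [243.6 308.5] 19293
sensor_mid 0.52 [361.1 264.9] 277
manifold_mid 0.61 [166.9 233.4] 504
0.7
```

View pics/c1.png

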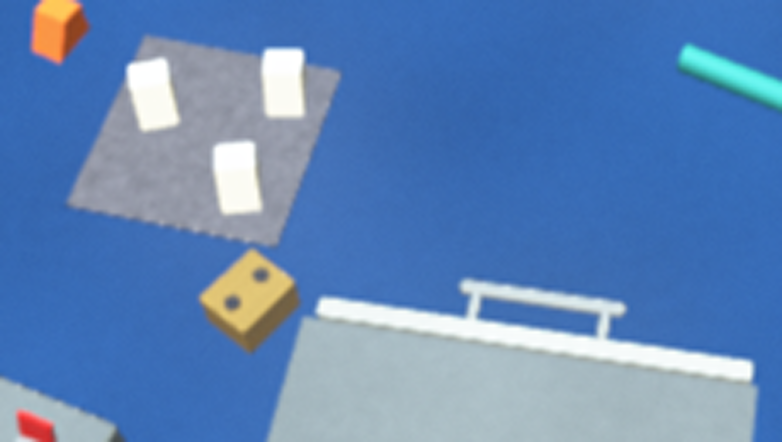

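View pics/c2.png

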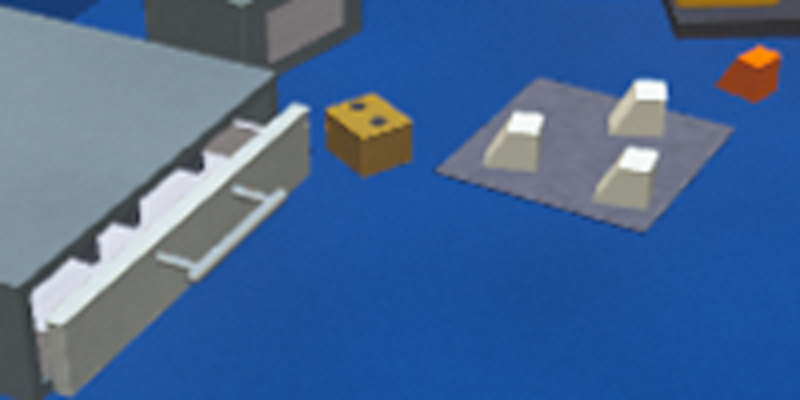

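Run:
```python
from h import *
f=lambda x,y:(95+x/3.4,145+y/3.4)
M=campose('scene')
for n,p,z in [('barL',(463,286),.062),('barR',(622,309),.062),('panL',(320,300),.078),('panR',(752,364),.078),
 ('A',(149,79),.036),('B',(283,66),.036),('C',(235,160),.036),('Anose l',(144,130),0),('Anose r',(178,124),0),('Bnl',(266,117),0),('Bnr',(303,117),0),('Cnl',(224,214),0),('Cnr',(261,210),0)]:
    print(n,ray('scene',f(*p),z,M).round(4))
for n,uv,z in [('s1a',(366,187),.026),('s1b',(366,225),.013),('s2a',(389,187),.026),('s2b',(389,224),.013),('sens',(363,265),.05),('manif',(167,229),.04),('cabfrontL',(188,238),.1),('cabfrontR',(316,256),.1)]:
    print(n,ray('scene',uv,z,M).round(4))
s=robot.read_state();Rt=R.from_rotvec(s['orientation']).as_matrix();K,p,Rm=campose('wrist')
print('cam in tool',(Rt.T@(p-s['tool_pos'])).round(4));print((Rt.T@Rm).round(3))
```

```text
barL [ 0.6584 -0.0904  0.062 ]
barR [0.659  0.0355 0.062 ]
panL [ 0.6962 -0.1943  0.078 ]
panR [0.6983 0.138  0.078 ]
A [ 0.4839 -0.4061  0.036 ]
B [ 0.4514 -0.2931  0.036 ]
C [ 0.5552 -0.3082  0.036 ]
Anose l [ 0.5145 -0.4094  0.    ]
Anose r [ 0.5034 -0.3814  0.    ]
Bnl [ 0.4837 -0.3057  0.    ]
Bnr [ 0.4785 -0.273   0.    ]
Cnl [ 0.5883 -0.3151  0.    ]
Cnr [ 0.5794 -0.2848  0.    ]
s1a [0.4387 0.269  0.026 ]
s1b [0.5597 0.2741 0.013 ]
s2a [0.4281 0.3356 0.026 ]
s2b [0.5463 0.338  0.013 ]
sens [0.7019 0.2618 0.05  ]
manif [ 0.6737 -0.2665  0.04  ]
cabfrontL [ 0.7212 -0.1883  0.1   ]
cabfrontR [0.7202 0.1368 0.1   ]
cam in tool [-6.980e-02 -1.798e-01  1.000e-04]
[[-0.001  0.967  0.254]
 [-0.    -0.254  0.967]
 [ 1.     0.001  0.001]]
```

carry_out:
  motion: [-0.04,0,-0.0214,0,6.8,0,-1,-0.0372,0,-0.026,0,6.8,0,-1,-0.0338,0,-0.0302,0,6.8,0,-1,-0.03,0,-0.034,0,0,0,-1,-0.03,0,-0.034,0,0,0,-1]

```text
t: 1.2
tool_pos: [0.3608, -0.3921, 0.2053]
orientation: [-0.025, -2.208, 2.211]
force: [1.6, -0.6, 0.4]
opening: 0.0578
```

carry_out:
  motion: [-0.03,0,-0.034,0,0,0,-1,-0.03,0,-0.034,0,0,0,-1,-0.03,0,-0.034,0,0,0,-1,-0.03,0,-0.034,0,0,0,-1,-0.03,0,-0.034,0,0,0,-1]

```text
t: 1.7
tool_pos: [0.5202, -0.2181, 0.2063]
orientation: [-0.029, -2.206, 2.215]
force: [-0.2, -1.3, 0.2]
opening: 0.0171
```

carry_out:
  motion: [-0.03,0,-0.034,0,0,0,-1,-0.03,0,-0.034,0,0,0,-1,-0.03,0,-0.034,0,0,0,-1,0,0,0,0,0,0,-1,0,0,0,0,0,0,-1]

```text
t: 2.2
tool_pos: [0.619, -0.1076, 0.206]
orientation: [-0.023, -2.211, 2.218]
force: [0.2, 0.5, 0.7]
opening: 0.0003
```

```bash
cat >> h.py <<'E'
def Rdown(psi):
    c,s=np.cos(psi),np.sin(psi)
    return np.array([[s,0,c],[-c,0,s],[0,-1,0.]])
def go(pos,deg):
    s=robot.read_state();Rt=R.from_rotvec(s['orientation']).as_matrix()
    print('t',round(s['t'],2),'pos',np.round(s['tool_pos'],4),'open',round(float(s['opening']),4),'F',np.round(s['force'],1),'yaw',round(np.degrees(np.arctan2(Rt[1,2],Rt[0,2])),2))
    rv=np.degrees(R.from_matrix(Rt.T@Rdown(np.radians(deg))).as_rotvec())
    print('  shift',(Rt.T@(np.array(pos)-s['tool_pos'])).round(4),'turn',rv.round(2), 'q',np.round(s['q'],2))
E
python3 - <<'E'
from h import *
go([.677,-.0275,.12],-90)
grab('wrist','w1')
E
```

```text
t 2.2 pos [ 0.619  -0.1076  0.206 ] open 0.0003 F [0.2 0.5 0.7] yaw -90.97
  shift [-0.0563  0.0859 -0.0813] turn [-0.19 -0.97 -0.21] q [-0.25  0.2   1.41 -0.    1.53  1.34]
```

View pics/w1.png

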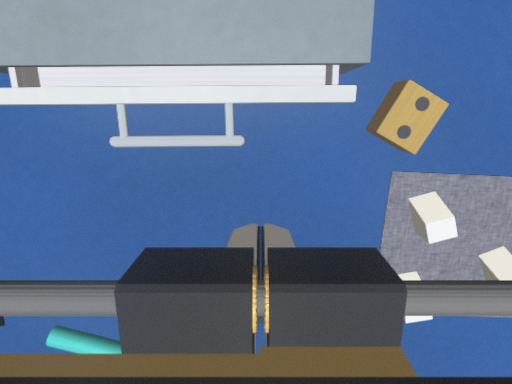

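Run:
```python
from h import *
for uv,z in [((111,141),.0675),((243,141),.0675),((177,141),.0675),((177,102),.07),((5,97),.078),((353,93),.078),((177,88),.078),((370,62),.1)]: print(uv,ray('wrist',uv,z).round(4))
```

```text
(111, 141) [0.6584 0.0338 0.0675]
(243, 141) [ 0.6563 -0.0925  0.0675]
(177, 141) [ 0.6573 -0.0293  0.0675]
(177, 102) [ 0.6933 -0.0328  0.07  ]
(5, 97) [0.7    0.1188 0.078 ]
(353, 93) [ 0.6984 -0.1928  0.078 ]
(177, 88) [ 0.7052 -0.0357  0.078 ]
(370, 62) [ 0.7216 -0.1993  0.1   ]
```

carry_out:
  motion: [-0.0285,0,-0.04,0,-0.97,0,-1,-0.0285,0,-0.04,0,0,0,-1,0,0.045,0,0,0,0,-1,0,0.03,0,0,0,0,-1,0,0,0,0,0,0,-1]

```text
t: 2.75
tool_pos: [0.6783, -0.0338, 0.1324]
orientation: [-0.021, -2.216, 2.227]
force: [-0.2, -0.4, -0.2]
opening: 0.0004
```

Run:
```python
from h import *
go([.676,-.029,.055],-90)
grab('wrist','w2')
```

```text
t 2.75 pos [ 0.6783 -0.0338  0.1324] open 0.0004 F [-0.2 -0.4 -0.2] yaw -90.54
  shift [ 0.003   0.0774 -0.0052] turn [-0.29 -0.54 -0.52] q [-0.12  0.37  1.34 -0.    1.42  1.46]
```

View pics/w2.png

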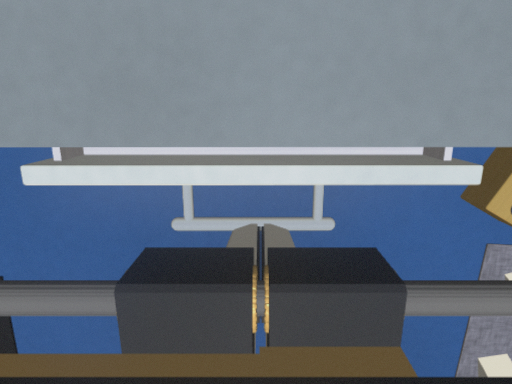

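carry_out:
  motion: [0.001,0.03,-0.003,0,-0.5,-0.5,-1,0,0.03,0,0,0,0,-1,0,0.017,0,0,0,0,-1,0,0,0,0,0,0,-1,0.015,0,0,0,0,0,-1]

```text
t: 3.3
tool_pos: [0.669, -0.0383, 0.0682]
orientation: [0.027, 2.208, -2.226]
force: [0.3, -0.3, 0.6]
opening: 0.0007
```

Run:
```python
from h import *
go([.676,-.029,.055],-90)
grab('wrist','w3');grab('side','sd3')
```

```text
t 3.3 pos [ 0.669  -0.0383  0.0682] open 0.0007 F [ 0.3 -0.3  0.6] yaw -90.45
  shift [-0.0067  0.0133 -0.0095] turn [-0.47 -0.44 -0.95] q [-0.13  0.39  1.43 -0.01  1.3   1.45]
```

View pics/w3.png

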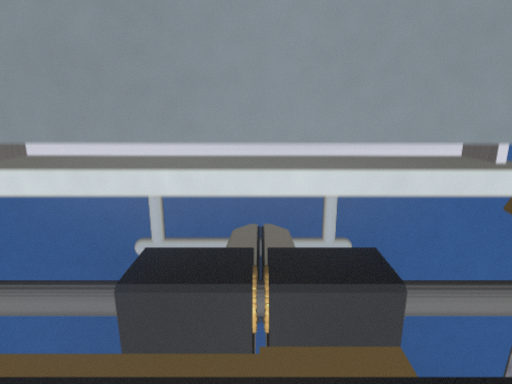

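View pics/sd3.png

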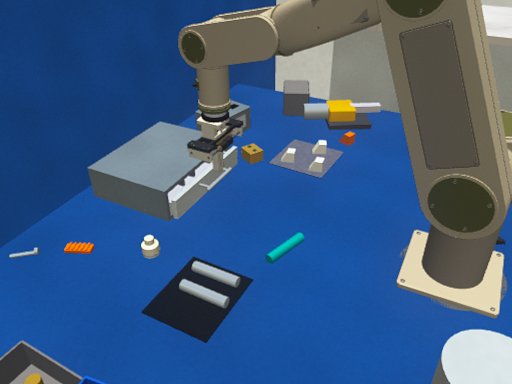

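carry_out:
  motion: [0,0.012,-0.005,0,0,-0.5,-1,0.02,0,0,0,-0.4,0,-1,0.035,0,0,0,0,0,-1,0.035,0,0,0,0,0,-1,0.035,0,0,0,0,0,-1]

```text
t: 3.9
tool_pos: [0.5478, -0.0328, 0.0586]
orientation: [0.019, 2.204, -2.224]
force: [-0.2, 0.2, -0.3]
opening: 0.0003
```

Run:
```python
from h import *
go([.676,-.029,.055],-90)
grab('side','sd4')
```

```text
t 3.9 pos [ 0.5478 -0.0328  0.0586] open 0.0003 F [-0.2  0.2 -0.3] yaw -90.07
  shift [-0.1281  0.0056 -0.004 ] turn [-0.51 -0.06 -0.92] q [-0.15  0.1   1.8  -0.01  1.23  1.43]
```

View pics/sd4.png

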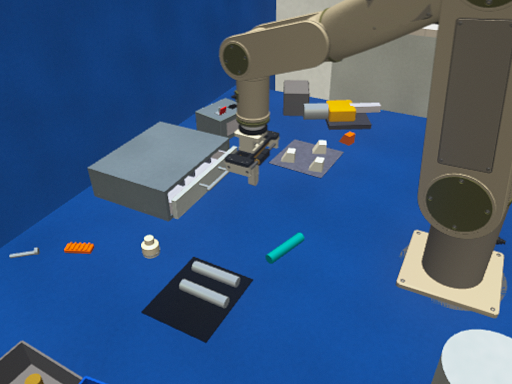

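Run:
```python
from h import *
print(robot.tips_ahead)
a=cv2.imread('pics/sd3.png')[120:220,150:290]; b=cv2.imread('pics/sd4.png')[120:220,150:290]
cv2.imwrite('pics/c4.png',cv2.resize(np.vstack([a,b]),None,fx=3,fy=3,interpolation=cv2.INTER_CUBIC))
# verify finger tip pixel in side
M=campose('side')
for P in [(.658,.034,.062),(.658,-.092,.062),(.658,-.029,.062),(.669,-.038,.049)]: print(P,proj('side',P,M).round(1))
K,p,Rm=campose('scene')
```

```text
0.019
(0.658, 0.034, 0.062) [208.3 189.1]
(0.658, -0.092, 0.062) [230.4 168. ]
(0.658, -0.029, 0.062) [219.8 178.2]
(0.669, -0.038, 0.049) [218.4 179.5]
```

View pics/c4.png

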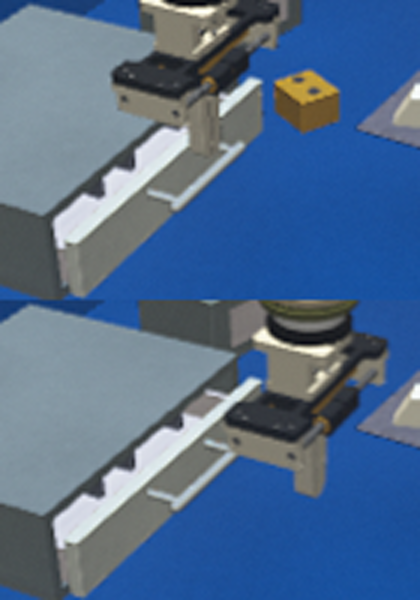

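Run:
```python
from h import *
M=campose('side')
for P in [(.5478,-.0328,.0396),(.5478,-.0328,.0586),(.5478+.0075,-.0328+.0175,.0396),(.5478-.0075,-.0328+.0175,.0396),(.669+.0075,-.038+.0175,.049),(.669-.0075,-.038+.0175,.049)]: print(P,proj('side',P,M).round(1))
im=grab('scene')
cv2.imwrite('pics/c5.png',cv2.resize(im[130:290,180:340],None,fx=4,fy=4,interpolation=cv2.INTER_CUBIC))
a=cv2.imread('pics/sd4.png')[140:200,220:280];cv2.imwrite('pics/c6.png',cv2.resize(a,None,fx=9,fy=9,interpolation=cv2.INTER_CUBIC))
```

```text
(0.5478, -0.0328, 0.0396) [254.1 193.2]
(0.5478, -0.0328, 0.0586) [254.  187.7]
(0.5552999999999999, -0.015300000000000001, 0.0396) [248.9 195.7]
(0.5403, -0.015300000000000001, 0.0396) [253.6 197.1]
(0.6765, -0.020499999999999997, 0.049) [213.1 181.8]
(0.6615000000000001, -0.020499999999999997, 0.049) [217.5 183.1]
```

View pics/c6.png

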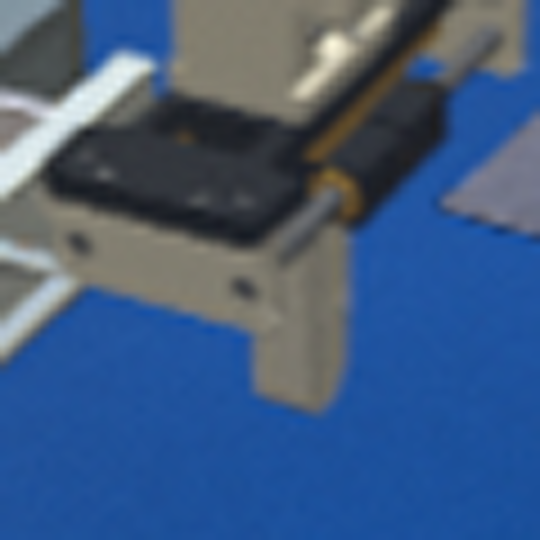

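View pics/c5.png

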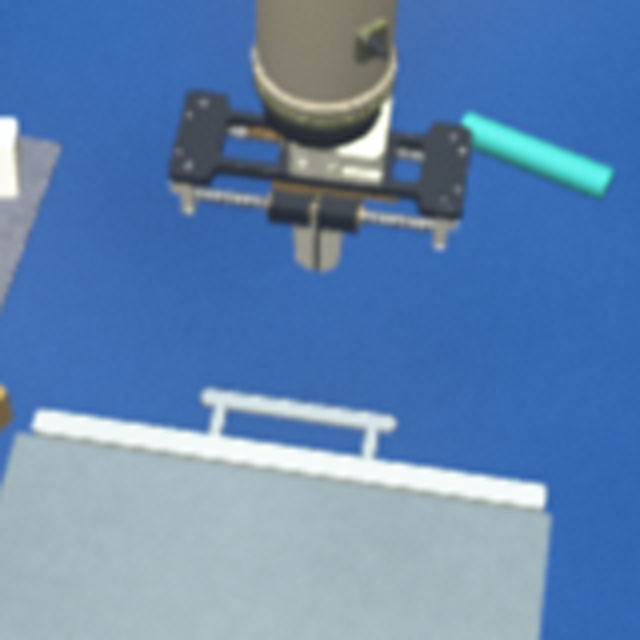

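Run:
```python
from h import *
s=robot.read_state()
imaging.read_camera('side')
for th in ['cab_drawer0_handle','shaft1_mid']:
    for d in models.outline_of('side',th)[:2]: print(th,d['confidence'],d['pixel'],d['pixels'].sum())
S=campose('scene');D=campose('side')
def tri(a,b):
    K1,p1,R1=S;K2,p2,R2=D
    d1=R1@np.linalg.inv(K1)@[a[0],a[1],1];d2=R2@np.linalg.inv(K2)@[b[0],b[1],1]
    d1/=np.linalg.norm(d1);d2/=np.linalg.norm(d2)
    A=np.stack([d1,-d2],1);x=np.linalg.lstsq(A,p2-p1,rcond=None)[0]
    return (p1+d1*x[0]).round(4),(p2+d2*x[1]).round(4)
print('tip',tri((259.5,197),(252,185)))
# handle left end check, scene0: (277.4,235.9); side: 
print('barR',tri((277.5,235.9),(150+175/3,120+205/3)), 'barL',tri((231.5,229),(150+242/3,120+145/3)))
print('panel top R corner',tri((180+545/4,130+488/4),(150+68/3,120+237/3)))
print('shaft end', tri((366,225),(180,0)))
print('K',S[0][1,1],D[0][1,1], s['q'])
```

```text
cab_drawer0_handle 0.58 [200.5, 183.1] 1866
shaft1_mid 0.87 [284.9, 247.1] 447
shaft1_mid 0.81 [212.9, 276.8] 589
tip (array([ 0.5506, -0.0305,  0.07  ]), array([ 0.552, -0.029,  0.069]))
barR (array([0.6598, 0.0344, 0.0631]), array([0.6585, 0.0329, 0.0639])) barL (array([ 0.6575, -0.0897,  0.0613]), array([ 0.6565, -0.0907,  0.0619]))
panel top R corner (array([0.7003, 0.1379, 0.0825]), array([0.7019, 0.1397, 0.0819]))
shaft end (array([0.8483, 0.1811, 0.493 ]), array([0.6838, 0.0434, 0.5652]))
K 443.76007339611095 459.05928000060965 [-0.1487492   0.0950881   1.80857215 -0.00699319  1.22739169  1.42564156]
```

carry_out:
  motion: [0,-0.045,0,0,0,0,-1,-0.042,-0.01,-0.002,0,0,-0.9,-1,-0.044,0,-0.002,-0.5,0,0,-1,-0.044,0,0,0,0,0,-1,0,0,0,0,0,0,-1]

```text
t: 4.65
tool_pos: [0.6912, -0.0283, 0.124]
orientation: [0.018, 2.213, -2.216]
force: [-1.3, -0.9, -0.0]
opening: 0.0006
```

Run:
```python
from h import *
go([.677,-.029,.035],-90)
```

```text
t 4.65 pos [ 0.6912 -0.0283  0.124 ] open 0.0006 F [-1.3 -0.9 -0. ] yaw -90.08
  shift [0.0156 0.0887 0.0005] turn [-0.08 -0.08 -0.87] q [-0.12  0.41  1.31  0.    1.41  1.46]
```

carry_out:
  motion: [0.014,0.0,0,0,0,-0.87,-1,0.001,0.035,0,0,0,0,-1,0,0.035,0,0,0,0,-1,0,0.015,0,0,0,0,-1,0,0,0,0,0,0,-1]

```text
t: 5.15
tool_pos: [0.6779, -0.0284, 0.0397]
orientation: [0.004, 2.218, -2.223]
force: [0.6, 0.2, 0.1]
opening: 0.0007
```

Run:
```python
from h import *
go([.677,-.029,.035],-90)
grab('side','sd5'); a=cv2.imread('pics/sd5.png')[130:210,170:270];cv2.imwrite('pics/c7.png',cv2.resize(a,None,fx=7,fy=7,interpolation=cv2.INTER_CUBIC))
```

```text
t 5.15 pos [ 0.6779 -0.0284  0.0397] open 0.0007 F [0.6 0.2 0.1] yaw -90.05
  shift [0.001  0.0047 0.0005] turn [-0.13 -0.05 -0.16] q [-0.12  0.46  1.41 -0.    1.27  1.46]
```

View pics/c7.png

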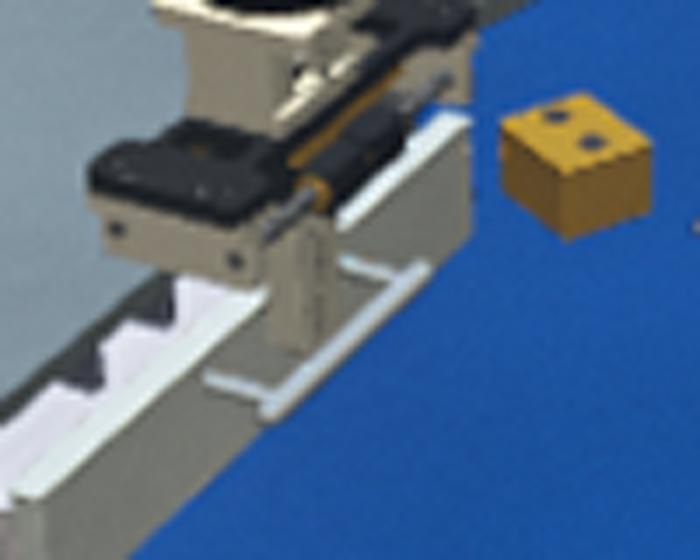

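carry_out:
  motion: [0.001,0.007,0,0,0,0,-1,0.012,0,0,0,0,0,-1,0.02,0,0,0,0,0,-1,0.02,0,0,0,0,0,-1,0,0,0,0,0,0,-1]

```text
t: 5.7
tool_pos: [0.6314, -0.0291, 0.0423]
orientation: [0.025, 2.207, -2.215]
force: [0.1, -0.3, -0.3]
opening: 0.0004
```

Run:
```python
from h import *
go([.677,-.029,.035],-90)
grab('side','sd6'); a=cv2.imread('pics/sd6.png')[130:230,170:270];cv2.imwrite('pics/c7.png',cv2.resize(a,None,fx=6,fy=6,interpolation=cv2.INTER_CUBIC))
```

```text
t 5.7 pos [ 0.6314 -0.0291  0.0423] open 0.0004 F [ 0.1 -0.3 -0.3] yaw -90.06
  shift [-0.0455  0.0083 -0.0002] turn [-0.23 -0.05 -1.24] q [-0.13  0.32  1.57 -0.    1.22  1.45]
```

View pics/c7.png

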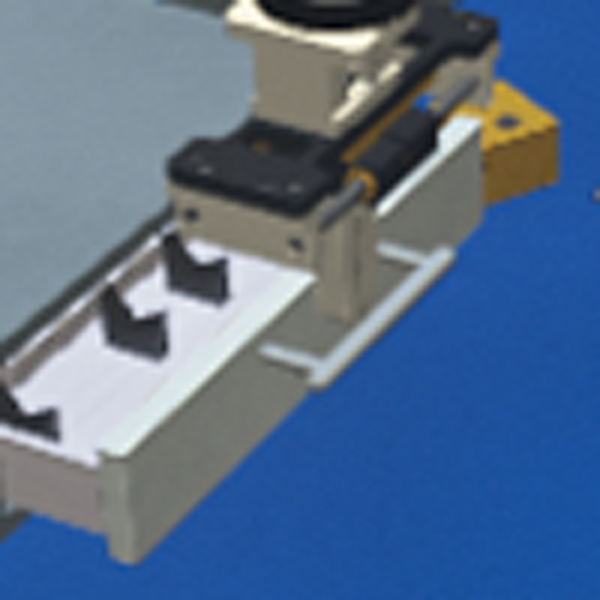

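carry_out:
  motion: [0.02,0.008,0,0,0,-1.2,-1,0.03,0.003,0,0,0,-0.2,-1,0.03,0.003,0,0,0,-0.2,-1,0.03,0.003,0,0,0,-0.2,-1,0.02,0.003,0,0,0,-0.2,-1]

```text
t: 6.25
tool_pos: [0.5199, -0.0304, 0.0345]
orientation: [0.026, 2.203, -2.218]
force: [4.3, 1.6, 3.4]
opening: 0.0006
```

carry_out:
  motion: [0.01,0.003,0,0,0,-0.2,-1,0.01,0.003,0,0,0,-0.2,-1,0.01,0,0,0,0,0,-1,0.01,0,0,0,0,0,-1,0.01,0,0,0,0,0,-1]

```text
t: 6.75
tool_pos: [0.4745, -0.0309, 0.0319]
orientation: [0.031, 2.2, -2.217]
force: [3.1, 1.3, 2.4]
opening: 0.0007
```

Run:
```python
from h import *
go([.677,-.029,.035],-90)
grab('side','sd7')
```

```text
t 6.75 pos [ 0.4745 -0.0309  0.0319] open 0.0007 F [3.1 1.3 2.4] yaw -90.1
  shift [-0.2025  0.0023 -0.0022] turn [-0.43 -0.1  -1.52] q [-0.17 -0.08  2.03 -0.    1.16  1.4 ]
```

View pics/sd7.png

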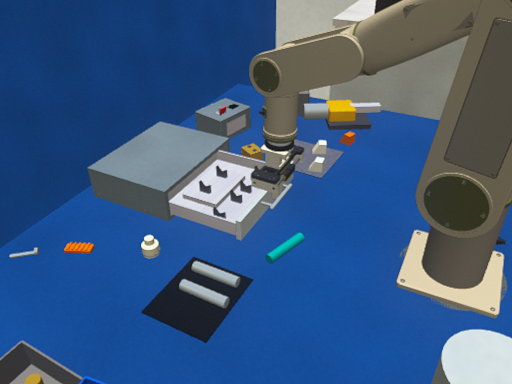

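carry_out:
  motion: [0.007,0.0,0,0,0,-1.5,-1,0.007,0,0,0,0,0,-1,0.007,0,0,0,0,0,-1,0.006,0,0,0,0,0,-1,0.006,0,0,0,0,0,-1]

```text
t: 7.3
tool_pos: [0.4741, -0.0323, 0.0386]
orientation: [0.087, 2.174, -2.197]
force: [33.0, 1.0, -22.5]
opening: 0.0004
```

Run:
```python
from h import *
go([.477,-.029,.035],-90)
```

```text
t 7.3 pos [ 0.4741 -0.0323  0.0386] open 0.0004 F [ 33.    1.  -22.5] yaw -90.28
  shift [-0.0027  0.0037 -0.0033] turn [-0.61 -0.26 -4.3 ] q [-0.18 -0.14  2.08  0.    1.13  1.4 ]
```

carry_out:
  motion: [-0.01,0,0,0,0,0,-1,0,-0.04,0,0,0,-4,1,0,-0.045,0,0,0,0,1,-0.03,-0.045,0,0,0,0,1,0,-0.02,0,0,0,0,1]

```text
t: 7.8
tool_pos: [0.5013, -0.0305, 0.1833]
orientation: [0.014, -2.199, 2.22]
force: [-0.1, -0.4, 0.6]
opening: 0.0279
```

carry_out:
  motion: [0,-0.02,-0.03,0,0,0,1,0,-0.02,-0.04,0,0,0,1,0,0,-0.04,0,0,0,1,0,0,-0.04,0,0,0,1,0,0,0,0,0,0,1]

```text
t: 8.3
tool_pos: [0.5013, 0.1221, 0.2254]
orientation: [0.013, -2.191, 2.218]
force: [0.0, -0.0, 0.2]
opening: 0.0679
```

Run:
```python
from h import *
go([.477,-.029,.035],-90)
grab('wrist','w8');grab('scene','sc8')
```

```text
t 8.3 pos [0.5013 0.1221 0.2254] open 0.0679 F [ 0.  -0.   0.2] yaw -90.61
  shift [0.0183 0.1926 0.1491] turn [-0.68 -0.62  1.31] q [ 0.15 -0.08  1.67 -0.01  1.58  1.73]
```

View pics/w8.png

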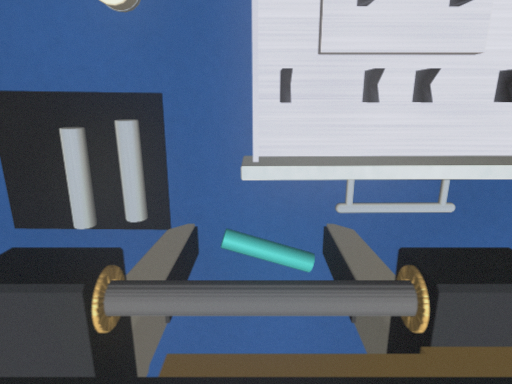

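View pics/sc8.png

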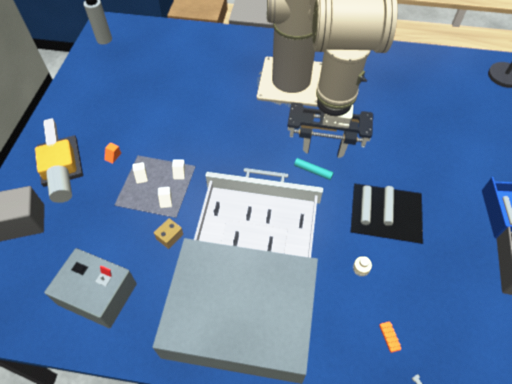

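```bash
cat > lm.py <<'E'
from h import *
M=campose('wrist')
for n,uv,z in [('barL',(337,208),.0675),('barR',(455,208),.0675),('pan front-top L',(242,178),.078),('pan fr R',(505,177),.078),('plate front-edge',(286,101),.05),
 ('s1 top',(128,121),.02),('s1 bot',(136,219),.02),('s1 l',(121,170),.013),('s1 r',(143,168),.013),('s2 top',(74,129),.02),('s2 bot',(83,226),.02),('turqL',(225,238),.02),('turqR',(312,262),.02)]:
    print(n,ray('wrist',uv,z,M).round(4))
E
python3 lm.py
```

```text
barL [0.4596 0.0339 0.0675]
barR [ 0.4576 -0.0942  0.0675]
pan front-top L [0.4969 0.1347 0.078 ]
pan fr R [ 0.494 -0.134  0.078]
plate front-edge [0.5711 0.0885 0.05  ]
s1 top [0.551  0.2644 0.02  ]
s1 bot [0.4329 0.269  0.02  ]
s1 l [0.4931 0.2824 0.013 ]
s1 r [0.4952 0.2559 0.013 ]
s2 top [0.5428 0.3265 0.02  ]
s2 bot [0.4248 0.3351 0.02  ]
turqL [0.4057 0.1607 0.02  ]
turqR [0.3702 0.0501 0.02  ]
```

carry_out:
  motion: [0,0,-0.04,-0.7,1.6,1.3,0.075,0.005,0.02,-0.045,0,0,0,0.075,0.005,0.03,-0.04,0,0,0,0.075,0,0.025,-0.01,0,0,0,0.075,0,0,0,0,0,0,0.075]

```text
t: 8.9
tool_pos: [0.4967, 0.2486, 0.1454]
orientation: [-0.054, -2.186, 2.202]
force: [-1.0, -0.5, -0.5]
opening: 0.0505
```

Run:
```python
from h import *
print('step',ray('wrist',(0,0),0))
go([.492,.2667,.03],-92.2)
grab('wrist','w9')
```

```text
step [0.66685423 0.46727701 0.        ]
t 8.9 pos [0.4967 0.2486 0.1454] open 0.0505 F [-1.  -0.5 -0.5] yaw -92.96
  shift [ 0.0054  0.1153 -0.0188] turn [-0.43 -0.76  0.12] q [ 0.38  0.05  1.68 -0.01  1.41  2.  ]
```

View pics/w9.png

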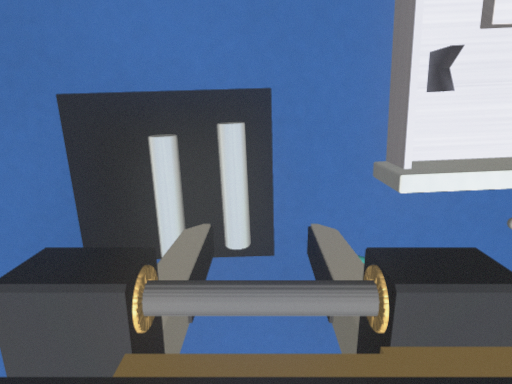

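Run:
```python
from h import *
M=campose('wrist')
for n,uv,z in [('s1 top',(231.5,124),.02),('s1 bot',(237.5,248),.02),('s1 l',(221,186),.013),('s1 r',(249,184),.013),('s2top',(165,137),.02)]: print(n,ray('wrist',uv,z,M).round(4))
```

```text
s1 top [0.5521 0.2704 0.02  ]
s1 bot [0.4296 0.2733 0.02  ]
s1 l [0.4929 0.2856 0.013 ]
s1 r [0.4935 0.2581 0.013 ]
s2top [0.5435 0.3324 0.02  ]
```

carry_out:
  motion: [0.005,0,-0.022,-0.4,-1.4,0,0.075,0,0.03,0,0,0,0,0.075,0,0.035,0,0,0,0,0.075,0,0.03,0,0,0,0,0.075,0,0,0,0,0,0,0.075]

```text
t: 9.45
tool_pos: [0.5018, 0.2632, 0.0598]
orientation: [-0.05, -2.21, 2.207]
force: [-1.0, -0.2, 0.2]
opening: 0.0501
```

Run:
```python
from h import *
go([.492,.271,-.005],-91.5)
grab('wrist','w10'); im=grab('side');cv2.imwrite('pics/c10.png',cv2.resize(im[190:350,130:300],None,fx=4,fy=4,interpolation=cv2.INTER_CUBIC))
```

```text
t 9.45 pos [0.5018 0.2632 0.0598] open 0.0501 F [-1.  -0.2  0.2] yaw -92.05
  shift [ 0.0107  0.0647 -0.0073] turn [ 0.09 -0.55 -0.57] q [ 0.39  0.15  1.74 -0.    1.24  2.  ]
```

View pics/w10.png

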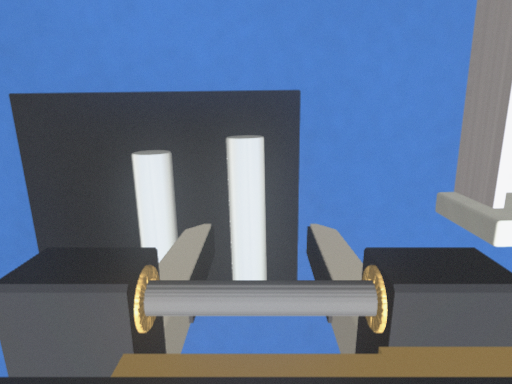

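View pics/c10.png

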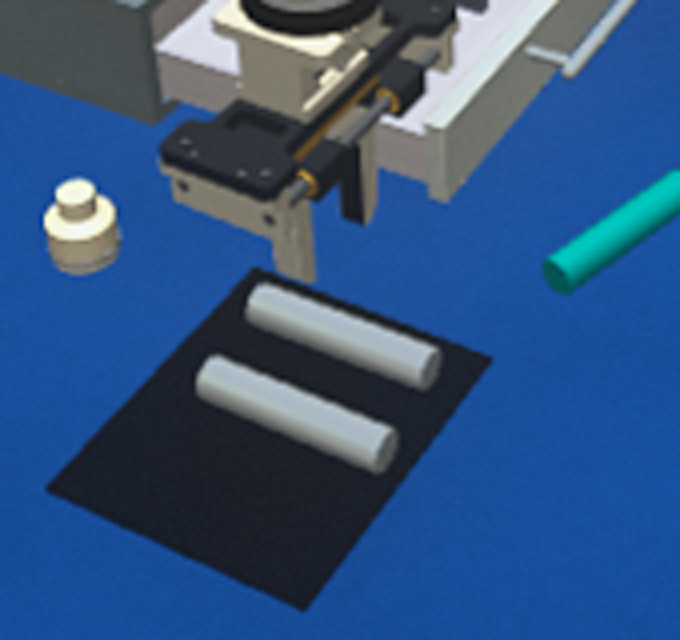

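Run:
```python
from h import *
D=campose('side')
for z in [.04,.06,.07,.08,.09]: print(z,proj('side',(.5018,.2632+.034,z),D).round(1))
for x in [.5,.52,.54,.56]: print(x,proj('side',(x,.2632+.034,.07),D).round(1))
print('shaft1 ctr',proj('side',(.492,.271,.013),D), 'mid from img',(130+342/4,190+335/4))
im=grab('scene');cv2.imwrite('pics/c11.png',cv2.resize(im[100:260,280:440],None,fx=4,fy=4,interpolation=cv2.INTER_CUBIC))
S=campose('scene')
print('scene proj of tip z=.07', [proj('scene',(.5018,.2632+s*.034,.07),S).round(1) for s in (1,-1)], 'tcp ',proj('scene',(.5018,.2632,.0598),S).round(1))
```

```text
0.04 [206.2 271.9]
0.06 [205.6 265.5]
0.07 [205.2 262.2]
0.08 [204.9 258.9]
0.09 [204.6 255.6]
0.5 [205.9 262.5]
0.52 [198.4 259.8]
0.54 [191.  257.1]
0.56 [183.8 254.5]
shaft1 ctr [216.50769033 274.42685639] mid from img (215.5, 273.75)
scene proj of tip z=.07 [array([379.1, 198. ]), array([354.4, 194.7])] tcp  [366.  198.3]
```

View pics/c11.png

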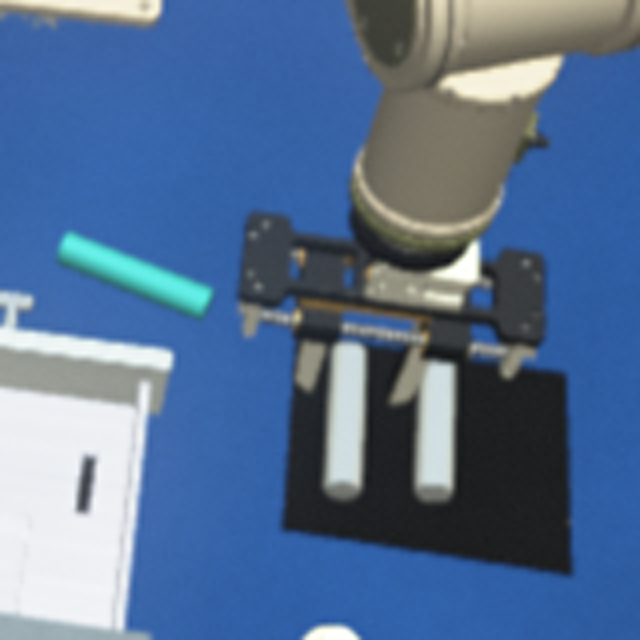

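carry_out:
  motion: [0.0105,0,-0.0075,0,-0.5,-0.5,0.075,0,0.025,0,0,0,0,0.075,0,0.02,0,0,0,0,0.075,0,0.01,0,0,0,0,0.075,0,0,0,0,0,0,0.075]

```text
t: 10.1
tool_pos: [0.5016, 0.2783, 0.0209]
orientation: [-0.054, -2.234, 2.205]
force: [-0.1, 0.0, -0.1]
opening: 0.05
```

Run:
```python
from h import *
go([.492,.271,-.005],-91.5)
grab('wrist','w12'); im=grab('side');cv2.imwrite('pics/c12.png',cv2.resize(im[190:350,130:300],None,fx=4,fy=4,interpolation=cv2.INTER_CUBIC))
```

```text
t 10.1 pos [0.5016 0.2783 0.0209] open 0.05 F [-0.1  0.  -0.1] yaw -91.46
  shift [0.01   0.0256 0.0079] turn [ 0.76  0.03 -1.3 ] q [0.42 0.2  1.76 0.   1.15 2.01]
```

View pics/w12.png

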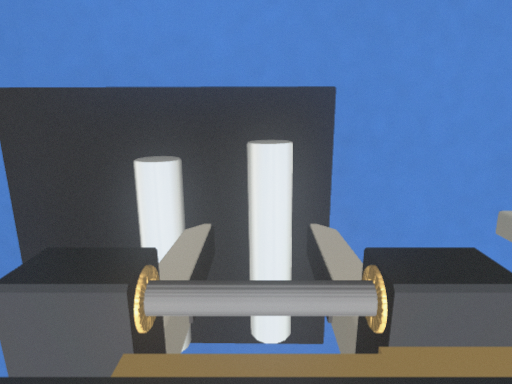

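View pics/c12.png

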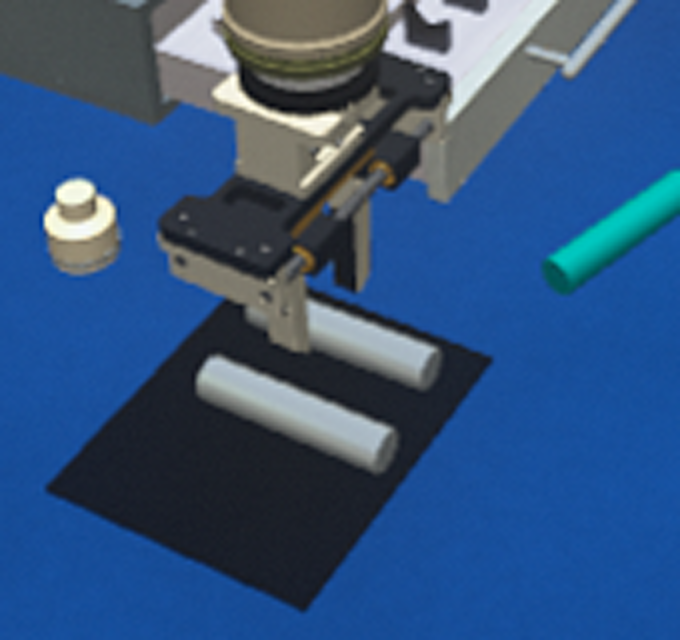

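carry_out:
  motion: [0.01,0,0.005,0.7,0,-1.2,0.075,0.003,0.012,0,0,0,0,0.075,0.002,0.006,0,0,0,0,0.075,0,0,0,0,0,0,0.075,0,0,0,0,0,0,0.075]

```text
t: 10.7
tool_pos: [0.4878, 0.2745, 0.0054]
orientation: [-0.034, -2.214, 2.208]
force: [0.5, -1.1, -0.5]
opening: 0.05
```

Run:
```python
from h import *
go([.492,.271,-.007],-91.5)
grab('wrist','w13'); im=grab('side');cv2.imwrite('pics/c13.png',cv2.resize(im[190:350,130:300],None,fx=4,fy=4,interpolation=cv2.INTER_CUBIC))
```

```text
t 10.7 pos [0.4878 0.2745 0.0054] open 0.05 F [ 0.5 -1.1 -0.5] yaw -91.46
  shift [-0.0042  0.0124  0.0035] turn [ 0.14  0.04 -0.3 ] q [ 0.42  0.21  1.79 -0.    1.14  2.02]
```

View pics/c13.png

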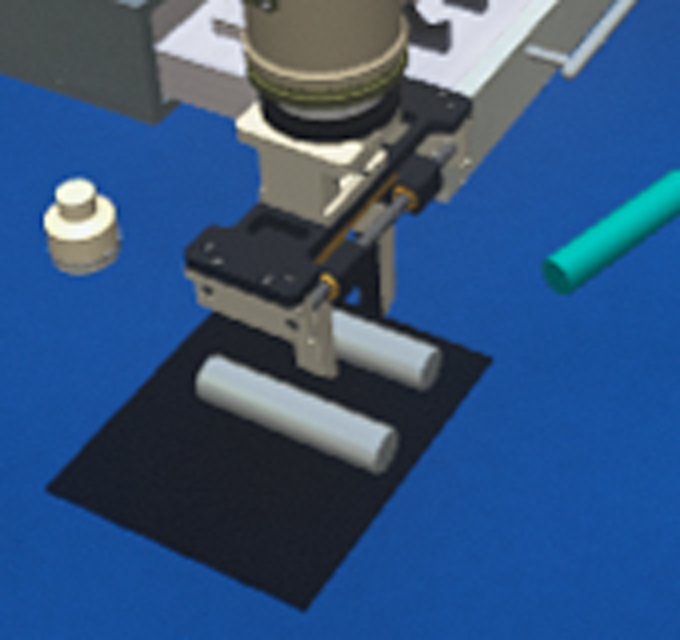

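carry_out:
  motion: [-0.003,0.005,0.0035,0,0,0,0.075,0,0.006,0,0,0,0,0.075,0,0,0,0,0,0,-1,0,0,0,0,0,0,-1,0,0,0,0,0,0,-1]
  squeeze: 40

```text
t: 11.3
tool_pos: [0.4917, 0.2706, -0.0062]
orientation: [-0.035, -2.214, 2.208]
force: [-0.7, 1.3, 0.6]
opening: 0.0307
```

carry_out:
  motion: [0,0,0,0,0,0,-1,0,0,0,0,0,0,-1,0,0,0,0,0,0,-1,0,0,0,0,0,0,-1,0,0,0,0,0,0,-1]

```text
t: 11.8
tool_pos: [0.4918, 0.2708, -0.0061]
orientation: [-0.036, -2.215, 2.208]
force: [-0.0, 1.0, -0.9]
opening: 0.0249
```

carry_out:
  motion: [0,-0.02,0,0,0,0,-1,0,-0.03,0,0,0,0,-1,0,-0.04,0,0,0,0,-1,0,-0.03,0,0,0,0,-1,0,0,0,0,0,0,-1]

```text
t: 12.3
tool_pos: [0.4861, 0.2682, 0.1119]
orientation: [-0.023, -2.203, 2.209]
force: [1.6, -0.2, -4.4]
opening: 0.0247
```

Run:
```python
from h import *
go([.586,.044,.15],0)
grab('wrist','w14'); im=grab('side','sd14')
```

```text
t 12.3 pos [0.4861 0.2682 0.1119] open 0.0247 F [ 1.6 -0.2 -4.4] yaw -91.48
  shift [-0.1054 -0.038   0.2217] turn [  0.12 -91.48   0.35] q [ 0.41  0.08  1.72 -0.    1.35  2.01]
```

View pics/w14.png

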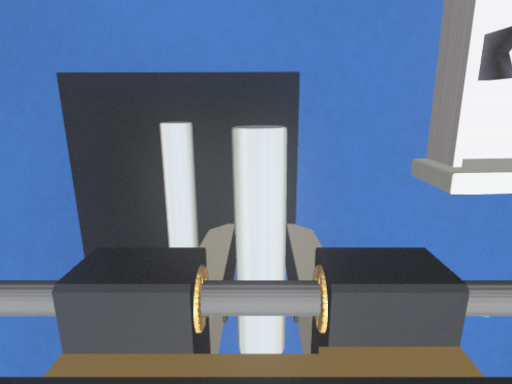

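View pics/sd14.png

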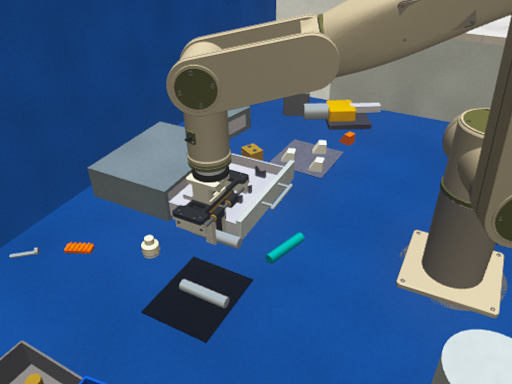

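carry_out:
  motion: [0,-0.015,0,0,-8.4,0,-1,0,-0.015,0,0,-8.4,0,-1,0,-0.015,0,0,-8.4,0,-1,0,-0.005,0,0,-8.4,0,-1,0,0,0,0,-8.4,0,-1]

```text
t: 12.9
tool_pos: [0.4757, 0.2636, 0.1412]
orientation: [-0.722, 1.81, -1.814]
force: [-0.1, -0.2, -5.0]
opening: 0.0253
```

carry_out:
  motion: [0,0,0,0,-8.4,0,-1,0,0,0,0,-8.4,0,-1,0,0,0,0,-8.4,0,-1,0,0,0,0,-8.4,0,-1,0,0,0,0,-8.4,0,-1]

```text
t: 13.4
tool_pos: [0.467, 0.2596, 0.1232]
orientation: [-1.223, 1.309, -1.275]
force: [-0.8, 1.1, -4.4]
opening: 0.0248
```

Run:
```python
from h import *
M=campose('wrist')
go([.586,.044,.15],0)
```

```text
t 13.4 pos [0.467  0.2596 0.1232] open 0.0248 F [-0.8  1.1 -4.4] yaw -5.63
  shift [ 0.2038 -0.0281  0.1379] turn [ 3.15 -5.58  1.58] q [ 0.41  0.07  1.7  -0.    1.43  0.51]
```

carry_out:
  motion: [0,-0.03,0,3.1,-5.6,1.6,-1,0.03,-0.015,0.02,0,0,0,-1,0.045,0,0.025,0,0,0,-1,0.045,0,0.025,0,0,0,-1,0.045,0,0.025,0,0,0,-1]

```text
t: 13.9
tool_pos: [0.5555, 0.0972, 0.1488]
orientation: [-1.242, 1.21, -1.184]
force: [0.5, 1.3, -4.3]
opening: 0.0251
```

carry_out:
  motion: [0.025,0,0.015,0,0,0,-1,0.01,0,0,0,0,0,-1,0,0,0,0,0,0,-1,0,0,0,0,0,0,-1,0,0,0,0,0,0,-1]

```text
t: 14.4
tool_pos: [0.5661, 0.0562, 0.1347]
orientation: [-1.254, 1.228, -1.18]
force: [-0.1, -0.6, -4.7]
opening: 0.0252
```

Run:
```python
from h import *
M=campose('wrist')
go([.586,.044,.15],0)
grab('wrist','w15')
```

```text
t 14.4 pos [0.5661 0.0562 0.1347] open 0.0252 F [-0.1 -0.6 -4.7] yaw 0.87
  shift [ 0.0126 -0.0161  0.019 ] turn [2.59 0.88 0.32] q [ 0.01  0.14  1.61 -0.01  1.44 -0.  ]
```

View pics/w15.png

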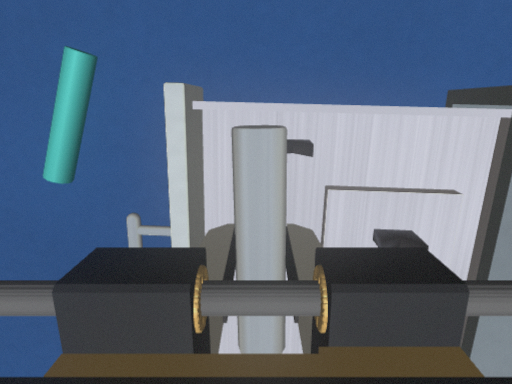

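```bash
cat > q.py <<'E'
from h import *
M=campose('wrist')
for n,uv,z in [('panel fr-top far',(167,88),.078),('panel fr near',(171,245),.078),('handle end',(134,215),.0675),('sidewall in near',(203,107),.056),('sidewall far',(495,115),.056),('step corner',(327,189),.038),('plate',(290,140),.05),('plate tip R',(313,145),.06),
  ('shaft end',(260,128),robot.read_state()['tool_pos'][2]+.02+.008)]: print(n,ray('wrist',uv,z,M).round(4))
E
python3 q.py
```

```text
panel fr-top far [0.4974 0.1363 0.078 ]
panel fr near [0.4938 0.0186 0.078 ]
handle end [0.4616 0.0388 0.0675]
sidewall in near [0.5174 0.1237 0.056 ]
sidewall far [0.735  0.1218 0.056 ]
step corner [0.6187 0.0573 0.038 ]
plate [0.5849 0.0995 0.05  ]
plate tip R [0.6021 0.0972 0.06  ]
shaft end [0.5659 0.1166 0.1627]
```

carry_out:
  motion: [0.009,0,0.019,2.6,0.9,0.3,-1,0,0.02,0,0,0,0,-1,0,0.02,0,0,0,0,-1,0,0.01,0,0,0,0,-1,0,0,0,0,0,0,-1]

```text
t: 14.95
tool_pos: [0.5854, 0.0544, 0.0842]
orientation: [-1.208, 1.2, -1.205]
force: [-0.0, -0.9, -4.2]
opening: 0.0254
```

Run:
```python
from h import *
go([.586,.047,.034],0)
im=grab('side');cv2.imwrite('pics/c16.png',cv2.resize(im[120:250,150:310],None,fx=4.5,fy=4.5,interpolation=cv2.INTER_CUBIC))
```

```text
t 14.95 pos [0.5854 0.0544 0.0842] open 0.0254 F [-0.  -0.9 -4.2] yaw 0.47
  shift [0.0074 0.0502 0.0003] turn [-0.28  0.47 -0.07] q [ 0.    0.18  1.66  0.    1.3  -0.  ]
```

View pics/c16.png

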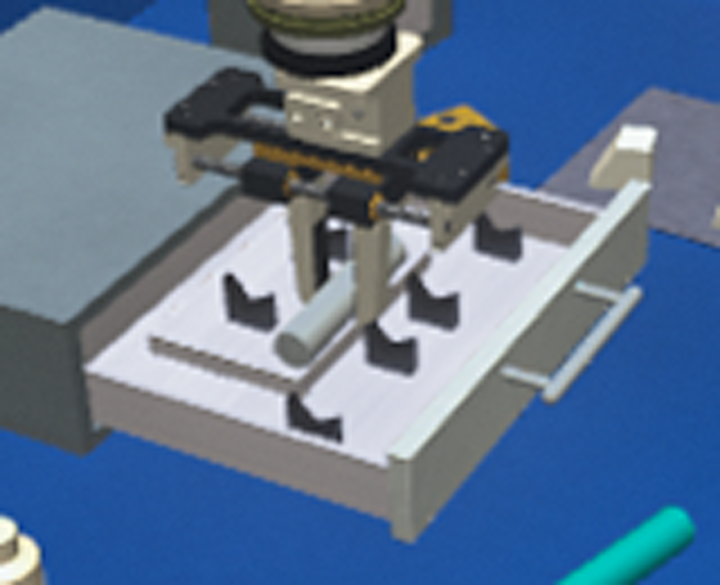

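Run:
```python
from h import *
for x in (.576,.586,.596): print(x,[((proj('side',(x,y,.039))-[150,120])*4.5).round(0) for y in (.099,.046-.041,-.101+.051,-.101-.041)])
```

```text
0.576 [array([325., 432.]), array([401., 350.]), array([442., 306.]), array([505., 238.])]
0.586 [array([310., 428.]), array([387., 346.]), array([428., 302.]), array([492., 234.])]
0.596 [array([296., 423.]), array([373., 342.]), array([415., 298.]), array([479., 231.])]
```

carry_out:
  motion: [0.0075,0.015,0,0,0.4,0,-1,0,0.015,0,0,0,0,-1,0,0.01,0,0,0,0,-1,0,0.005,0,0,0,0,-1,0,0,0,0,0,0,-1]

```text
t: 15.5
tool_pos: [0.5875, 0.0467, 0.0383]
orientation: [-1.202, 1.202, -1.211]
force: [-0.2, 0.2, -4.5]
opening: 0.025
```

Run:
```python
from h import *
go([.586,.047,.034],0)
im=grab('side');cv2.imwrite('pics/c17.png',cv2.resize(im[120:250,150:310],None,fx=4.5,fy=4.5,interpolation=cv2.INTER_CUBIC))
```

```text
t 15.5 pos [0.5875 0.0467 0.0383] open 0.025 F [-0.2  0.2 -4.5] yaw 0.07
  shift [-0.0003  0.0043 -0.0016] turn [-0.5   0.07 -0.08] q [-0.01  0.23  1.69  0.    1.21 -0.01]
```

View pics/c17.png

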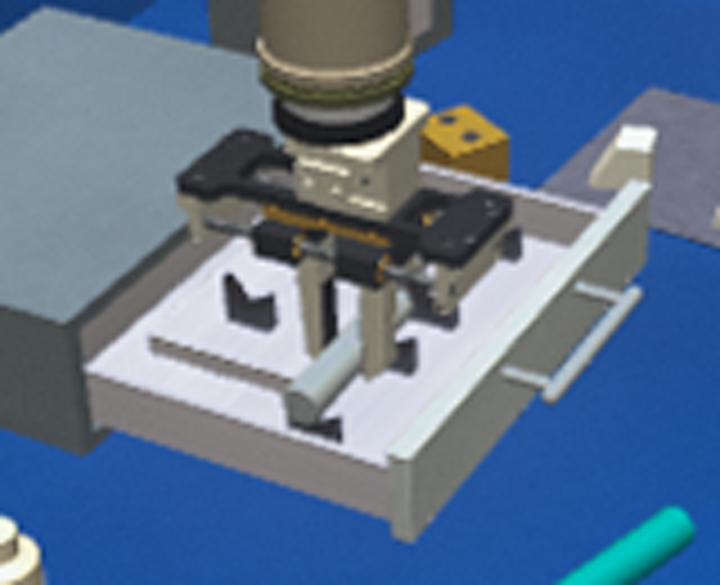

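Nearly seated. Lower slowly until it bears, then release.

carry_out:
  motion: [0,0.002,-0.001,0,0,0,-1,0,0.002,0,0,0,0,-1,0,0.002,0,0,0,0,-1,0,0,0,0,0,0,-1,0,0,0,0,0,0,-1]

```text
t: 16.05
tool_pos: [0.5879, 0.0468, 0.0344]
orientation: [-1.2, 1.2, -1.213]
force: [-1.1, -0.4, -3.9]
opening: 0.0248
```

Run:
```python
from h import *
go([.586,.047,.034],0)
```

```text
t 16.05 pos [0.5879 0.0468 0.0344] open 0.0248 F [-1.1 -0.4 -3.9] yaw 0.07
  shift [-0.0002  0.0003 -0.0019] turn [-0.66  0.07 -0.07] q [-0.01  0.24  1.69  0.    1.2  -0.01]
```

carry_out:
  motion: [0,0.002,-0.0015,0,0,0,-1,0,0.001,0,0,0,0,-1,0,0,0,0,0,0,-0.1,0,0,0,0,0,0,-0.1,0,0,0,0,0,0,-0.1]

```text
t: 16.55
tool_pos: [0.5887, 0.0468, 0.0336]
orientation: [-1.197, 1.197, -1.215]
force: [0.1, -0.6, 0.1]
opening: 0.0408
```

carry_out:
  motion: [0,-0.02,0,0,0,0,-0.1,0,-0.04,0,0,0,0,-0.1,0,-0.04,0,0,0,0,-0.1,0,-0.03,0,0,0,0,0,0,0,0,0,0,0,0]

```text
t: 17.05
tool_pos: [0.5864, 0.0467, 0.1677]
orientation: [-1.197, 1.197, -1.215]
force: [1.1, -0.4, 0.7]
opening: 0.0461
```

Run:
```python
from h import *
go([.482,.331,.16],-94)
im=grab('side');cv2.imwrite('pics/c18.png',cv2.resize(im[120:250,150:310],None,fx=4.5,fy=4.5,interpolation=cv2.INTER_CUBIC))
grab('wrist','w18')
```

```text
t 17.05 pos [0.5864 0.0467 0.1677] open 0.0461 F [ 1.1 -0.4  0.7] yaw 0.07
  shift [-0.2845  0.0064 -0.1042] turn [-0.65 94.07 -0.83] q [-0.01  0.1   1.59  0.    1.43 -0.01]
```

View pics/c18.png

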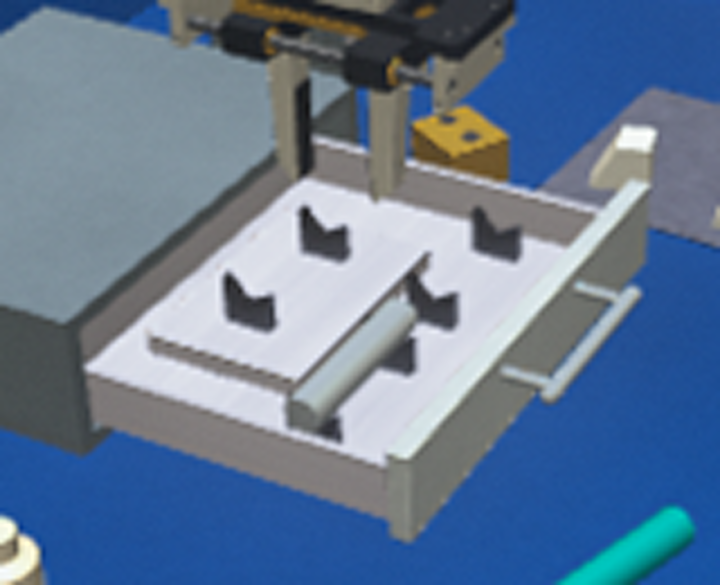

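View pics/w18.png

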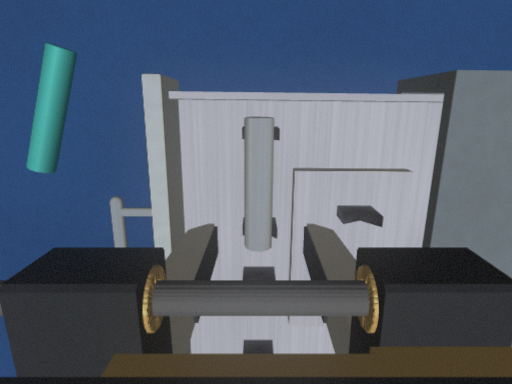

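carry_out:
  motion: [-0.026,0,-0.01,0,8.5,0,0.3,-0.0242,0,-0.0137,0,8.5,0,0.3,-0.022,0,-0.0172,0,8.5,0,0.3,-0.0192,0,-0.0202,0,8.5,0,0.3,-0.016,0,-0.0228,0,8.5,0,0.3]

```text
t: 17.65
tool_pos: [0.5294, 0.1765, 0.1524]
orientation: [-0.756, 1.739, -1.74]
force: [-0.0, 0.4, 0.6]
opening: 0.0601
```

carry_out:
  motion: [-0.0124,0,-0.025,0,8.5,0,0.3,-0.0086,0,-0.0265,0,8.5,0,0.3,-0.0046,0,-0.0275,0,8.5,0,0.3,-0.0005,0,-0.0279,0,8.5,0,0.3,0.0036,0,-0.0276,0,8.5,0,0.3]

```text
t: 18.15
tool_pos: [0.473, 0.3101, 0.1403]
orientation: [-0.093, 2.187, -2.203]
force: [-0.1, 0.9, -1.1]
opening: 0.0599
```

Run:
```python
from h import *
go([.482,.331,.12],-94)
grab('wrist','w19')
```

```text
t 18.15 pos [0.473  0.3101 0.1403] open 0.0599 F [-0.1  0.9 -1.1] yaw -86.12
  shift [-0.0108  0.02   -0.0203] turn [-0.43  7.88  0.96] q [0.49 0.1  1.65 0.   1.42 1.99]
```

View pics/w19.png

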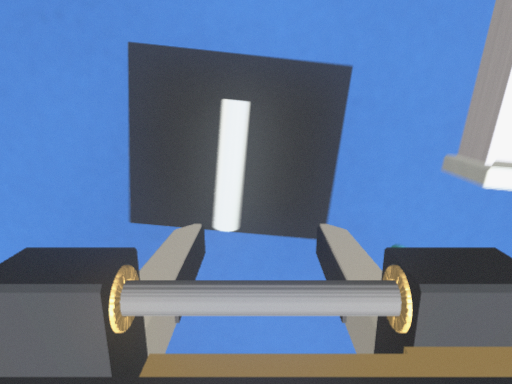

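Run:
```python
from h import *
M=campose('wrist')
a=ray('wrist',(235.5,100),.02,M);b=ray('wrist',(226,231),.02,M);l=ray('wrist',(218,163),.013,M);r=ray('wrist',(246,165),.013,M)
print(a,b,(a+b)/2,np.degrees(np.arctan2(*(a-b)[1::-1])),l,r)
c=(a+b)/2; go([c[0],c[1],.06],-90+np.degrees(np.arctan2(*(a-b)[1::-1])))
```

```text
[0.5416737  0.33817015 0.02      ] [0.4186431  0.34292009 0.02      ] [0.4801584  0.34054512 0.02      ] -2.210969148178372 [0.48382028 0.35294147 0.013     ] [0.48338006 0.32665586 0.013     ]
t 18.2 pos [0.4709 0.3136 0.1398] open 0.0605 F [-2.1  1.5  0.3] yaw -86.84
  shift [-0.0122  0.0795 -0.0268] turn [-0.32  5.37  1.06] q [0.49 0.1  1.64 0.   1.42 2.01]
```

carry_out:
  motion: [-0.01,0,-0.026,-0.3,5.4,1,0.075,0,0.02,0,0,0,0,0.075,0.004,0.03,0,0,0,0,0.075,0.004,0.03,0,0,0,0,0.075,0,0,0,0,0,0,0.075]

```text
t: 18.7
tool_pos: [0.4655, 0.3408, 0.048]
orientation: [-0.03, -2.191, 2.204]
force: [-0.8, -0.3, -0.7]
opening: 0.0499
```

Run:
```python
from h import *
go([.4805,.340,-.006],-92.3)
grab('wrist','w20')
```

```text
t 18.7 pos [0.4655 0.3408 0.048 ] open 0.0499 F [-0.8 -0.3 -0.7] yaw -92.16
  shift [-0.0156  0.0538 -0.0001] turn [-0.36  0.14  0.57] q [0.54 0.21 1.7  0.   1.25 2.15]
```

View pics/w20.png

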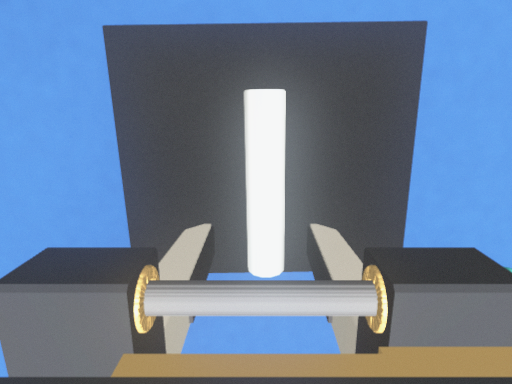

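Run:
```python
from h import *
M=campose('wrist')
a=ray('wrist',(265,91),.022,M);b=ray('wrist',(266,275),.018,M)
print(a,b,(a+b)/2)
```

```text
[0.54470244 0.3351627  0.022     ] [0.41936435 0.33847963 0.018     ] [0.4820334  0.33682116 0.02      ]
```

carry_out:
  motion: [-0.0145,0,0.002,0,0,0.5,0.075,0,0.02,0,0,0,0,0.075,0,0.02,0,0,0,0,0.075,0,0.01,0,0,0,0,0.075,0,0,0,0,0,0,0.075]

```text
t: 19.25
tool_pos: [0.4916, 0.3399, 0.0069]
orientation: [-0.057, -2.21, 2.208]
force: [-0.2, -0.5, 0.1]
opening: 0.0499
```

Run:
```python
from h import *
go([.4805,.339,-.007],-92.3)
```

```text
t 19.25 pos [0.4916 0.3399 0.0069] open 0.0499 F [-0.2 -0.5  0.1] yaw -92.18
  shift [0.0113 0.0138 0.0013] turn [ 0.05  0.12 -0.78] q [ 0.52  0.29  1.68 -0.01  1.15  2.14]
```

carry_out:
  motion: [0.01,0,0.001,0,0,-0.7,0.075,0,0.008,0,0,0,0,0.075,0,0.005,0,0,0,0,0.075,0,0,0,0,0,0,-1,0,0,0,0,0,0,-1]

```text
t: 19.75
tool_pos: [0.4841, 0.3406, -0.0027]
orientation: [-0.048, -2.21, 2.201]
force: [-0.2, 0.2, 0.9]
opening: 0.0385
```

carry_out:
  motion: [0,0,0,0,0,0,-1,0,0,0,0,0,0,-1,0,0,0,0,0,0,-1,0,0,0,0,0,0,-1,0,0,0,0,0,0,-1]

```text
t: 20.25
tool_pos: [0.4842, 0.3405, -0.0025]
orientation: [-0.049, -2.21, 2.201]
force: [-0.4, -0.0, -1.0]
opening: 0.0247
```

carry_out:
  motion: [0,-0.02,0,0,0,0,-1,0,-0.035,0,0,0,0,-1,0,-0.045,0,0,0,0,-1,0,-0.045,0,0,0,0,-1,0,-0.02,0,0,0,0,-1]

```text
t: 20.75
tool_pos: [0.4765, 0.3363, 0.1576]
orientation: [-0.029, -2.19, 2.204]
force: [1.4, 1.1, -3.7]
opening: 0.0248
```

Run:
```python
from h import *
go([.586,-.101,.16],0)
grab('wrist','w21')
```

```text
t 20.75 pos [0.4765 0.3363 0.1576] open 0.0248 F [ 1.4  1.1 -3.7] yaw -92.17
  shift [-0.1259 -0.001   0.4329] turn [  0.22 -92.17   0.79] q [0.53 0.13 1.58 0.   1.45 2.13]
```

View pics/w21.png

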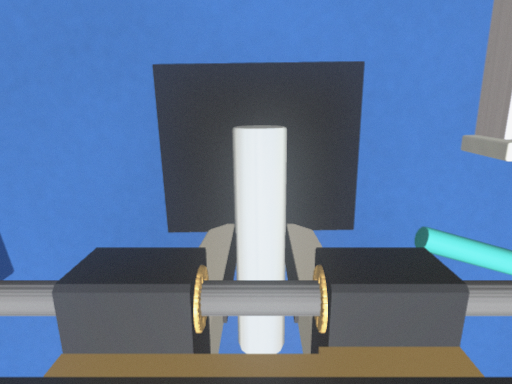

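carry_out:
  motion: [-0.0113,-0.004,0.0356,0,-8.4,0,-1,-0.0059,-0.004,0.0369,0,-8.4,0,-1,-0.0005,-0.004,0.0374,0,-8.4,0,-1,0.005,-0.004,0.037,0,-8.4,0,-1,0.0104,-0.004,0.0359,0,-8.4,0,-1]

```text
t: 21.3
tool_pos: [0.525, 0.1559, 0.1744]
orientation: [-0.691, 1.813, -1.81]
force: [0.5, -0.8, -4.2]
opening: 0.0251
```

carry_out:
  motion: [0.0154,-0.004,0.034,0,-8.4,0,-1,0.0203,-0.004,0.0314,0,-8.4,0,-1,0.0246,-0.004,0.0281,0,-8.4,0,-1,0.0285,-0.004,0.0242,0,-8.4,0,-1,0.0317,-0.004,0.0198,0,-8.4,0,-1]

```text
t: 21.8
tool_pos: [0.5759, -0.0301, 0.1844]
orientation: [-1.181, 1.306, -1.278]
force: [1.1, 0.3, -5.1]
opening: 0.0249
```

Run:
```python
from h import *
go([.586,-.101,.12],0)
```

```text
t 21.8 pos [ 0.5759 -0.0301  0.1844] open 0.0249 F [ 1.1  0.3 -5.1] yaw -6.13
  shift [0.069  0.0643 0.0194] turn [ 1.61 -6.13  0.28] q [-0.14  0.11  1.55 -0.01  1.51 -0.03]
```

carry_out:
  motion: [0.025,0,0.01,1.6,-6,0.3,-1,0.015,0,0,0,0,0,-1,0.01,0.02,0,0,0,0,-1,0,0.025,0,0,0,0,-1,0,0,0,0,0,0,-1]

```text
t: 22.3
tool_pos: [0.5799, -0.0892, 0.1287]
orientation: [-1.216, 1.216, -1.203]
force: [-0.6, 0.5, -4.8]
opening: 0.0253
```

Run:
```python
from h import *
go([.587,-.101,.038],0)
grab('wrist','w22')
```

```text
t 22.3 pos [ 0.5799 -0.0892  0.1287] open 0.0253 F [-0.6  0.5 -4.8] yaw 0.07
  shift [0.0119 0.0907 0.0079] turn [ 0.53  0.06 -0.07] q [-0.24  0.15  1.61 -0.    1.39 -0.24]
```

View pics/w22.png

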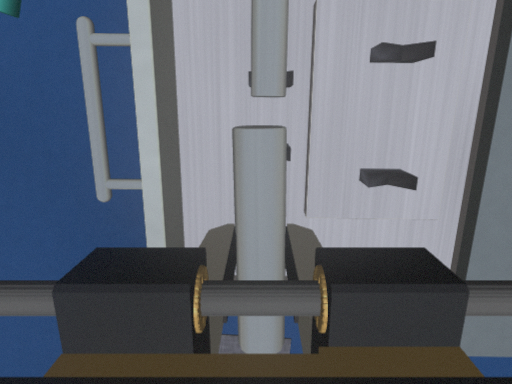

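Run:
```python
from h import *
M=campose('wrist')
for n,uv,z in [('sh1 near end top',(269,95),.06),('handle far',(84,22),.0675),('handle near',(104,198),.0675),('raised plate A',(400,60),.06),('plate B',(395,187),.06),('held end',(260,128),.1287+.016+.008)]: print(n,ray('wrist',uv,z,M).round(4))
```

```text
sh1 near end top [ 0.5863 -0.0123  0.06  ]
handle far [0.4613 0.0343 0.0675]
handle near [ 0.4603 -0.0887  0.0675]
raised plate A [0.6789 0.0118 0.06  ]
plate B [ 0.6852 -0.0809  0.06  ]
held end [ 0.5805 -0.0298  0.1527]
```

carry_out:
  motion: [0.012,0.02,0.0075,0.5,0,0,-1,0,0.03,0,0,0,0,-1,0,0.02,0,0,0,0,-1,0,0.01,0,0,0,0,-1,0,0,0,0,0,0,-1]

```text
t: 22.85
tool_pos: [0.5914, -0.1003, 0.0527]
orientation: [-1.206, 1.202, -1.209]
force: [-0.4, 0.3, -4.1]
opening: 0.025
```

Run:
```python
from h import *
go([.587,-.101,.036],0)
```

```text
t 22.85 pos [ 0.5914 -0.1003  0.0527] open 0.025 F [-0.4  0.3 -4.1] yaw 0.23
  shift [ 0.0007  0.0166 -0.0045] turn [-0.36  0.23  0.  ] q [-0.25  0.25  1.65  0.    1.24 -0.26]
```

carry_out:
  motion: [0,0.006,-0.0045,-0.3,0,0,-1,0,0.005,0,0,0,0,-1,0,0.002,0,0,0,0,-1,0,0.0015,0,0,0,0,-1,0,0,0,0,0,0,-1]

```text
t: 23.35
tool_pos: [0.5897, -0.1004, 0.042]
orientation: [-1.208, 1.2, -1.21]
force: [0.0, -0.7, -4.3]
opening: 0.0251
```

Run:
```python
from h import *
go([.587,-.101,.036],0)
im=grab('side');cv2.imwrite('pics/c23.png',cv2.resize(im[120:250,150:310],None,fx=4.5,fy=4.5,interpolation=cv2.INTER_CUBIC))
```

```text
t 23.35 pos [ 0.5897 -0.1004  0.042 ] open 0.0251 F [ 0.  -0.7 -4.3] yaw 0.28
  shift [ 0.0006  0.0059 -0.0027] turn [-0.39  0.28  0.09] q [-0.25  0.25  1.66  0.    1.22 -0.26]
```

View pics/c23.png

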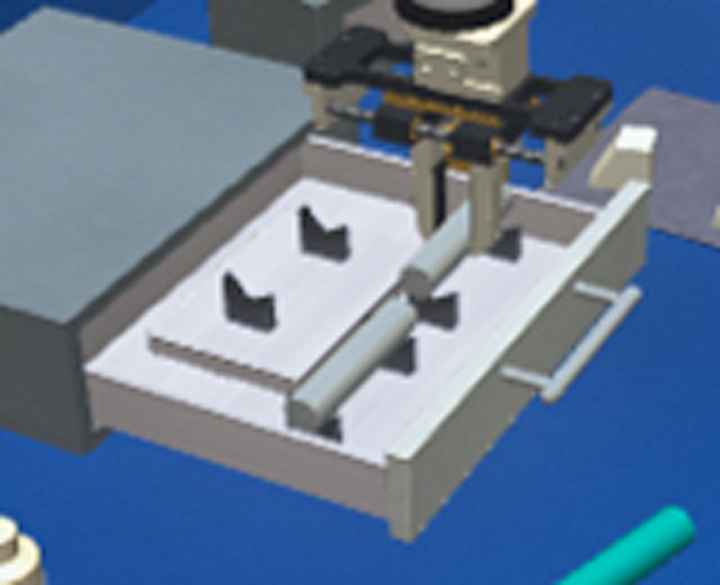

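carry_out:
  motion: [0,0.002,-0.0025,0,0,0,-1,0,0.002,0,0,0,0,-1,0,0.002,0,0,0,0,-1,0,0.001,0,0,0,0,-1,0,0,0,0,0,0,-1]

```text
t: 23.9
tool_pos: [0.5886, -0.1007, 0.0374]
orientation: [-1.206, 1.197, -1.212]
force: [-0.9, -0.1, -2.5]
opening: 0.025
```

carry_out:
  motion: [0,0,0,0,0,0,-0.1,0,0,0,0,0,0,-0.1,0,0,0,0,0,0,-0.1,0,0,0,0,0,0,-0.1,0,0,0,0,0,0,-0.1]

```text
t: 24.4
tool_pos: [0.5901, -0.1013, 0.0382]
orientation: [-1.204, 1.194, -1.214]
force: [-0.3, -0.1, -0.0]
opening: 0.042
```

carry_out:
  motion: [0,-0.02,0,0,0,0,-0.1,0,-0.04,0,0,0,0,-0.1,0,-0.045,0,0,0,0,-0.1,0,-0.04,0,0,0,0,0,0,0,0,0,0,0,0]

```text
t: 24.9
tool_pos: [0.5867, -0.1005, 0.1863]
orientation: [-1.206, 1.198, -1.212]
force: [0.0, 0.2, 0.2]
opening: 0.0461
```

Run:
```python
from h import *
go([.5,-.25,.18],-90)
im=grab('side');cv2.imwrite('pics/c24.png',cv2.resize(im[120:250,150:310],None,fx=4.5,fy=4.5,interpolation=cv2.INTER_CUBIC))
grab('wrist','w24')
```

```text
t 24.9 pos [ 0.5867 -0.1005  0.1863] open 0.0461 F [0.  0.2 0.2] yaw 0.27
  shift [ 0.1491  0.0058 -0.0875] turn [-0.52 90.27 -0.32] q [-0.26  0.12  1.54  0.    1.48 -0.26]
```

View pics/c24.png

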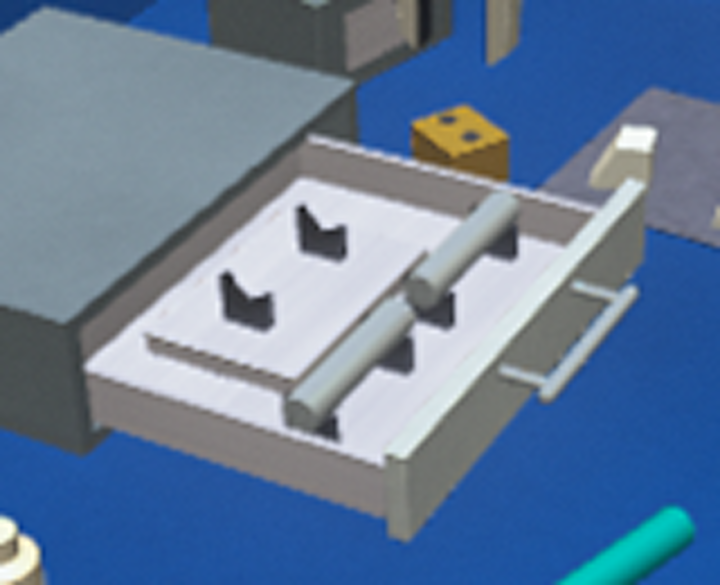

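View pics/w24.png

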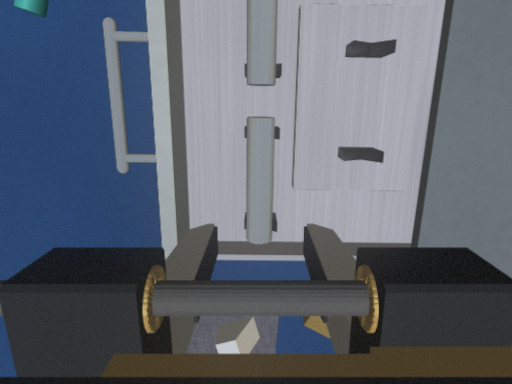

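Run:
```python
from h import *
D=campose('side')
for y in (.05,.061):
  for x in (.548+.0375,.548-.0375):
    for z in (.09,.10,.11,.12,.13): print(y,round(x,3),z,proj('side',(x,y,z),D).round(1))
```

```text
0.05 0.586 0.09 [227.4 190.1]
0.05 0.586 0.1 [227.2 187. ]
0.05 0.586 0.11 [227.  183.9]
0.05 0.586 0.12 [226.8 180.8]
0.05 0.586 0.13 [226.6 177.6]
0.05 0.511 0.09 [252.1 197.1]
0.05 0.511 0.1 [252. 194.]
0.05 0.511 0.11 [251.9 190.9]
0.05 0.511 0.12 [251.9 187.7]
0.05 0.511 0.13 [251.8 184.5]
0.061 0.586 0.09 [225.3 192.2]
0.061 0.586 0.1 [225.1 189.1]
0.061 0.586 0.11 [224.9 186. ]
0.061 0.586 0.12 [224.7 182.8]
0.061 0.586 0.13 [224.5 179.7]
0.061 0.511 0.09 [250.1 199.3]
0.061 0.511 0.1 [250.1 196.2]
0.061 0.511 0.11 [250. 193.]
0.061 0.511 0.12 [249.9 189.8]
0.061 0.511 0.13 [249.8 186.6]
```

carry_out:
  motion: [0.018,0,-0.013,0,8.3,0,0.3,0.0197,0,-0.0103,0,8.3,0,0.3,0.0209,0,-0.0074,0,8.3,0,0.3,0.0218,0,-0.0042,0,8.3,0,0.3,0.0222,0,-0.001,0,8.3,0,0.3]

```text
t: 25.5
tool_pos: [0.5131, -0.188, 0.1695]
orientation: [-0.772, 1.741, -1.722]
force: [0.5, 0.1, 0.4]
opening: 0.0609
```

carry_out:
  motion: [0.0221,0,0.0022,0,8.3,0,0.3,0.0215,0,0.0054,0,8.3,0,0.3,0.0205,0,0.0084,0,8.3,0,0.3,0.015,0,0.01,0,8.3,0,0.3,0,0,0,0,0,0,0.3]

```text
t: 26.0
tool_pos: [0.4536, -0.257, 0.1575]
orientation: [-0.266, 2.131, -2.094]
force: [0.4, 0.2, 0.0]
opening: 0.0604
```

carry_out:
  motion: [0,0,0,0,0,0,0.3,0,0,0,0,0,0,0.3,0,0,0,0,0,0,0.3,0,0,0,0,0,0,0.3,0,0,0,0,0,0,0.3]

```text
t: 26.5
tool_pos: [0.4533, -0.2536, 0.1536]
orientation: [-0.282, 2.132, -2.084]
force: [0.7, 0.4, -0.0]
opening: 0.0604
```

Run:
```python
from h import *
go([.452,-.292,.12],-82)
grab('wrist','w25')
im=grab('scene');cv2.imwrite('pics/c25.png',cv2.resize(im[130:260,90:330],None,fx=3.3,fy=3.3,interpolation=cv2.INTER_CUBIC))
```

```text
t 26.5 pos [ 0.4533 -0.2536  0.1536] open 0.0604 F [ 0.7  0.4 -0. ] yaw -76.43
  shift [0.0094 0.0329 0.0379] turn [1.4  5.59 1.55] q [-0.61 -0.02  1.74 -0.    1.46  0.73]
```

View pics/w25.png

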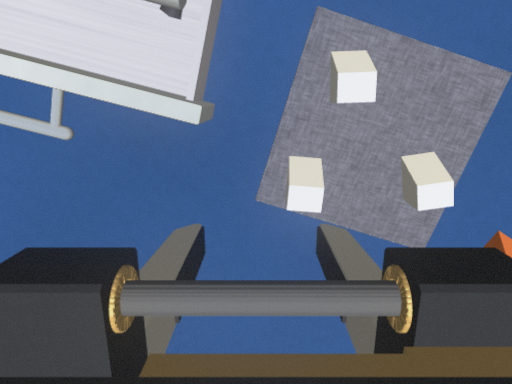

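View pics/c25.png

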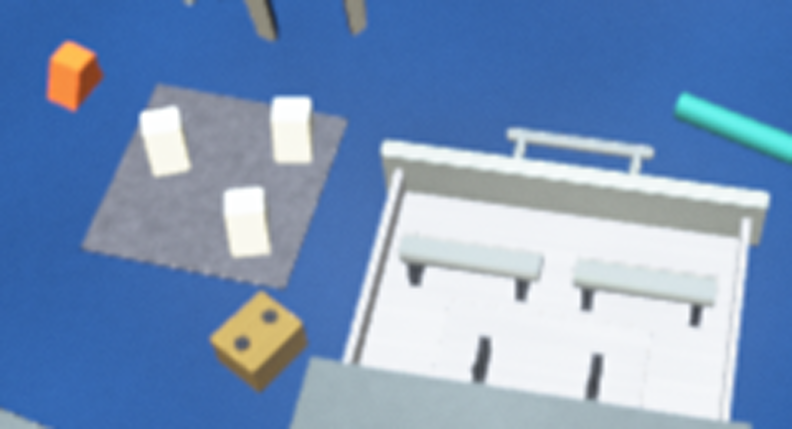

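```bash
cat > ck.py <<'E'
from h import *
import sys
def chock(n,nl,nr,tl,tr,bl,br,M):
    P=[ray('wrist',p,z,M) for p,z in ((nl,0),(nr,0),(tl,.036),(tr,.036),(bl,.036),(br,.036))]
    nm=(P[0]+P[1])/2; tc=(P[2]+P[3])/2; bc=(P[4]+P[5])/2
    c=(tc+bc)/2
    d=nm-bc; 
    print(n,'nose',nm[:2].round(4),'topfront',tc[:2].round(4),'topback',bc[:2].round(4),'ctr',c[:2].round(4),'yaw axis',np.degrees(np.arctan2(d[1],d[0])).round(1),'edges',[np.degrees(np.arctan2(*(P[i]-P[i+1])[1::-1])).round(1)-90 for i in (0,2,4)],'w',[np.linalg.norm(P[i]-P[i+1]).round(4) for i in (0,2,4)])
E
python3 - <<'E'
from ck import *
M=campose('wrist')
chock('B',(290,158),(321,160),(288,189),(323,187),(289,209),(321,211),M)
chock('C',(331,53),(365,52),(334,81),(374,76),(336,102),(376,100),M)
chock('A',(403,160),(435,155),(411,185),(450,178),(417,208),(453,204),M)
E
```

```text
B nose [ 0.4761 -0.2919] topfront [ 0.4554 -0.2937] topback [ 0.4345 -0.2992] ctr [ 0.4449 -0.2964] yaw axis 10.0 edges [np.float64(10.200000000000003), np.float64(17.400000000000006), np.float64(10.299999999999997)] w [np.float64(0.0315), np.float64(0.0323), np.float64(0.0303)]
C nose [ 0.5816 -0.3027] topfront [ 0.5574 -0.3071] topback [ 0.5404 -0.3145] ctr [ 0.5489 -0.3108] yaw axis 15.9 edges [np.float64(15.0), np.float64(20.400000000000006), np.float64(16.400000000000006)] w [np.float64(0.0313), np.float64(0.0334), np.float64(0.034)]
A nose [ 0.5048 -0.4016] topfront [ 0.4888 -0.4023] topback [ 0.4678 -0.4151] ctr [ 0.4783 -0.4087] yaw axis 20.0 edges [np.float64(23.200000000000003), np.float64(24.900000000000006), np.float64(21.0)] w [np.float64(0.0315), np.float64(0.0349), np.float64(0.0328)]
```

carry_out:
  motion: [0.0075,0,0.02,1.4,4.6,1.5,0.3,0.006,0,0.02,0,0,0,0.3,0,0.03,0,0,0,0,0.3,0,0.03,0,0,0,0,0.3,0,0,0,0,0,0,0.3]

```text
t: 27.1
tool_pos: [0.4501, -0.298, 0.0947]
orientation: [-0.162, 2.133, -2.143]
force: [-1.6, 0.3, -0.3]
opening: 0.06
```

Run:
```python
from h import *
go([.447,-.2955,.0],-81)
grab('wrist','w26')
```

```text
t 27.1 pos [ 0.4501 -0.298   0.0947] open 0.06 F [-1.6  0.3 -0.3] yaw -81.07
  shift [ 0.0031  0.0947 -0.0035] turn [-0.3  -0.07 -0.26] q [-0.68  0.04  1.79 -0.    1.3   0.74]
```

View pics/w26.png

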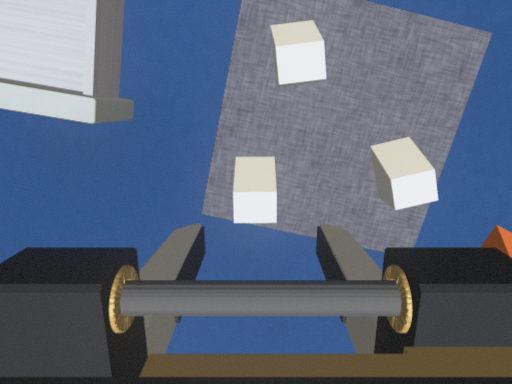

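Run:
```python
from ck import *
M=campose('wrist')
chock('B',(236,158),(275,158),(234,189),(276,188),(235,220),(276,221),M)
```

```text
B nose [ 0.4777 -0.2916] topfront [ 0.4602 -0.2942] topback [ 0.4351 -0.2984] ctr [ 0.4477 -0.2963] yaw axis 9.1 edges [np.float64(9.0), np.float64(10.299999999999997), np.float64(7.400000000000006)] w [np.float64(0.0329), np.float64(0.0316), np.float64(0.0316)]
```

carry_out:
  motion: [0.0025,0.02,-0.002,0,0,0,0.3,0,0.03,0,0,0,0,0.3,0,0.025,0,0,0,0,0.3,0,0.01,0,0,0,0,0.3,0,0,0,0,0,0,0.3]

```text
t: 27.65
tool_pos: [0.4555, -0.3016, 0.0204]
orientation: [-0.151, 2.115, -2.148]
force: [0.6, 0.1, -0.6]
opening: 0.0607
```

Run:
```python
from h import *
go([.4477,-.296,-.005],-81)
grab('wrist','w27')
im=grab('side');cv2.imwrite('pics/c27.png',cv2.resize(im[100:220,230:380],None,fx=4.5,fy=4.5,interpolation=cv2.INTER_CUBIC))
```

```text
t 27.65 pos [ 0.4555 -0.3016  0.0204] open 0.0607 F [ 0.6  0.1 -0.6] yaw -80.95
  shift [ 0.0072  0.0252 -0.0071] turn [-0.97  0.05 -0.89] q [-0.68  0.14  1.84  0.    1.15  0.73]
```

View pics/c27.png

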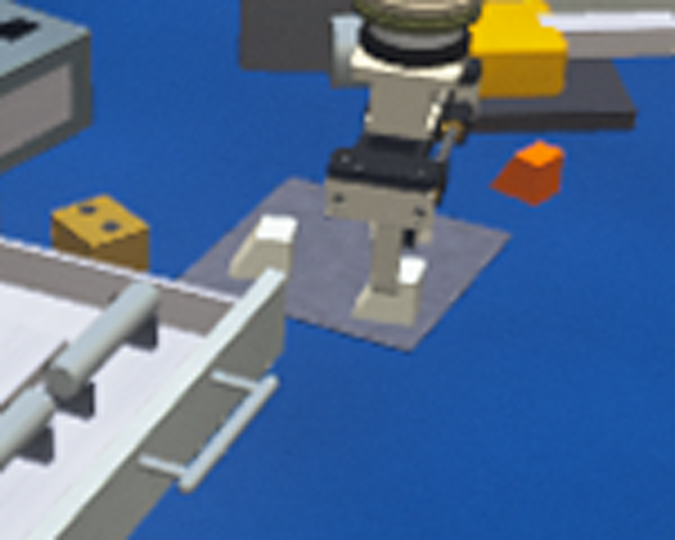

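carry_out:
  motion: [0.0075,0,-0.0065,-0.9,0,-0.9,0.3,0.001,0.012,0,0,0,0,0.3,0.001,0.009,0,0,0,0,0.3,0,0,0,0,0,0,0.3,0,0,0,0,0,0,0.3]

```text
t: 28.25
tool_pos: [0.4476, -0.299, 0.0034]
orientation: [-0.164, 2.13, -2.143]
force: [0.6, -0.3, 0.2]
opening: 0.0601
```

Run:
```python
from h import *
go([.4477,-.296,-.005],-81)
im=grab('side');cv2.imwrite('pics/c28.png',cv2.resize(im[100:220,230:380],None,fx=4.5,fy=4.5,interpolation=cv2.INTER_CUBIC))
```

```text
t 28.25 pos [ 0.4476 -0.299   0.0034] open 0.0601 F [ 0.6 -0.3  0.2] yaw -80.95
  shift [-0.0006  0.0084 -0.003 ] turn [-0.37  0.06 -0.25] q [-0.68  0.16  1.85 -0.    1.13  0.73]
```

View pics/c28.png

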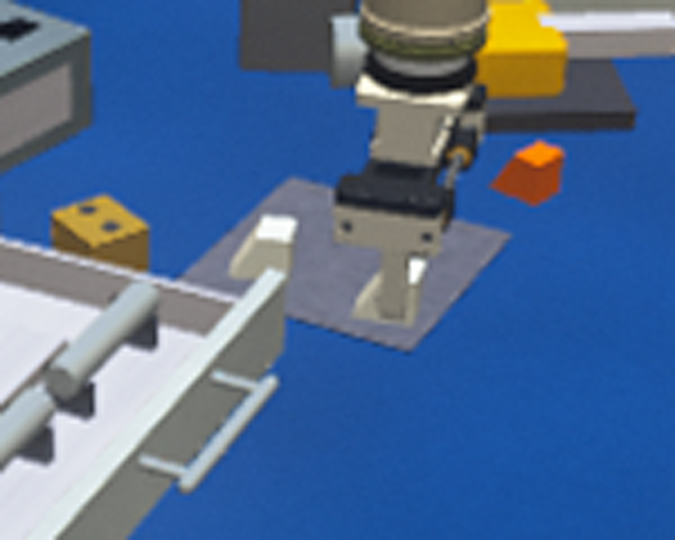

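carry_out:
  motion: [0,0.005,-0.002,0,0,0,0.3,0,0,0,0,0,0,-1,0,0,0,0,0,0,-1,0,0,0,0,0,0,-1,0,0,0,0,0,0,-1]
  squeeze: 30

```text
t: 28.8
tool_pos: [0.4474, -0.2968, -0.0019]
orientation: [-0.164, 2.13, -2.143]
force: [0.4, 0.7, -0.3]
opening: 0.0327
```

carry_out:
  motion: [0,0,0,0,0,0,-1,0,0,0,0,0,0,-1,0,0,0,0,0,0,-1,0,0,0,0,0,0,-1,0,0,0,0,0,0,-1]

```text
t: 29.3
tool_pos: [0.4474, -0.2969, -0.0019]
orientation: [-0.164, 2.13, -2.143]
force: [-0.4, -0.5, -0.4]
opening: 0.0317
```

Run:
```python
from h import *
go([.4477,-.296,-.005],-81)
im=grab('wrist','w29')
```

```text
t 29.3 pos [ 0.4474 -0.2969 -0.0019] open 0.0317 F [-0.4 -0.5 -0.4] yaw -80.94
  shift [-0.0005  0.0031 -0.0009] turn [-0.37  0.06 -0.25] q [-0.68  0.16  1.86 -0.    1.12  0.73]
```

View pics/w29.png

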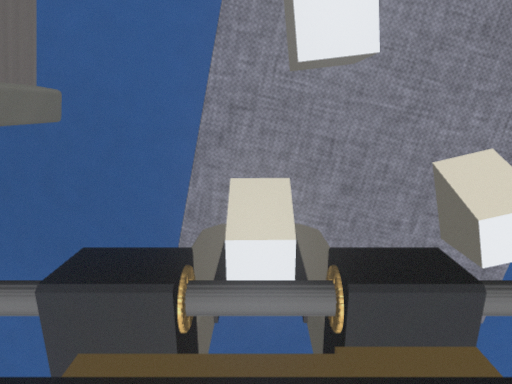

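Run:
```python
from h import *
s=robot.read_state();M=campose('wrist');Rt=R.from_rotvec(s['orientation']).as_matrix()
for uv,z in (((231,179),.001),((291,179),.001),((227,232),.037),((294,232),.037)):
    print((Rt.T@(ray('wrist',uv,z,M)-s['tool_pos'])).round(4))
```

```text
[-0.0307 -0.0028 -0.0157]
[-0.0307 -0.0026  0.0173]
[-0.014  -0.0389 -0.0148]
[-0.0139 -0.0387  0.0158]
```

carry_out:
  motion: [0,-0.03,0,0,0,0,-1,0,-0.04,0,0,0,0,-1,0,-0.045,0,0,0,0,-1,0,-0.03,0,0,4.5,0,-1,-0.02,0,-0.03,0,4.5,0,-1]

```text
t: 29.85
tool_pos: [0.4614, -0.2653, 0.1464]
orientation: [-0.008, -2.215, 2.222]
force: [1.2, -0.2, -1.6]
opening: 0.0319
```

carry_out:
  motion: [-0.02,0,-0.04,0,0,0,-1,-0.02,0,-0.04,0,0,0,-1,-0.02,0,-0.04,0,0,0,-1,-0.01,0,-0.02,0,0,0,-1,0,0,0,0,0,0,-1]

```text
t: 30.35
tool_pos: [0.5376, -0.1196, 0.1497]
orientation: [-0.02, -2.214, 2.226]
force: [-0.0, 0.6, -0.4]
opening: 0.0316
```

Run:
```python
from h import *
go([.546,-.101,.06],-90)
im=grab('wrist','w30')
```

```text
t 30.35 pos [ 0.5376 -0.1196  0.1497] open 0.0316 F [-0.   0.6 -0.4] yaw -90.6
  shift [-0.0075  0.0896 -0.0192] turn [-0.29 -0.6  -0.45] q [-0.31  0.02  1.71 -0.    1.41  1.27]
```

View pics/w30.png

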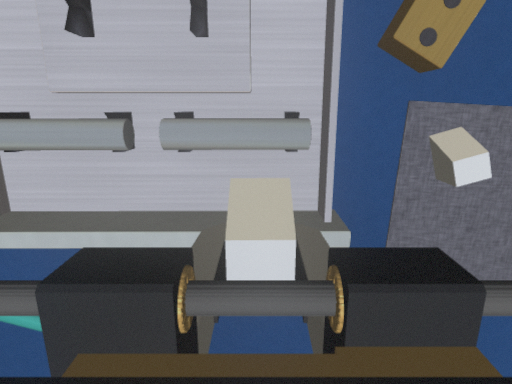

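Run:
```python
from h import *
M=campose('wrist')
for n,uv,z in [('shR left end',(163,134),.057),('shR right end',(310,134),.057),('sh axis fr edge',(235,150),.054),('sh back edge',(235,118),.054),('sh1 right end',(132,134),.057),('panel back top edge',(250,234),.078)]: print(n,ray('wrist',uv,z,M).round(4))
```

```text
shR left end [ 0.5857 -0.0429  0.057 ]
shR right end [ 0.5845 -0.1629  0.057 ]
sh axis fr edge [ 0.5717 -0.101   0.054 ]
sh back edge [ 0.5978 -0.1017  0.054 ]
sh1 right end [ 0.586  -0.0177  0.057 ]
panel back top edge [ 0.5062 -0.113   0.078 ]
```

carry_out:
  motion: [0,0.02,-0.0175,-0.3,-0.6,-0.4,-1,0.001,0.035,0,0,0,0,-1,0.001,0.03,0,0,0,0,-1,0.001,0.015,0,0,0,0,-1,0,0,0,0,0,0,-1]

```text
t: 30.9
tool_pos: [0.5336, -0.1089, 0.0477]
orientation: [-0.006, -2.217, 2.225]
force: [-0.5, 0.1, -1.3]
opening: 0.0316
```

Run:
```python
from h import *
go([.545,-.102,.02],-90)
im=grab('wrist','w31')
im=grab('side');cv2.imwrite('pics/c31.png',cv2.resize(im[120:250,150:310],None,fx=4.5,fy=4.5,interpolation=cv2.INTER_CUBIC))
```

```text
t 30.9 pos [ 0.5336 -0.1089  0.0477] open 0.0316 F [-0.5  0.1 -1.3] yaw -90.18
  shift [-0.0113  0.0277 -0.007 ] turn [-0.19 -0.18 -0.14] q [-0.29  0.11  1.81 -0.    1.22  1.28]
```

View pics/c31.png

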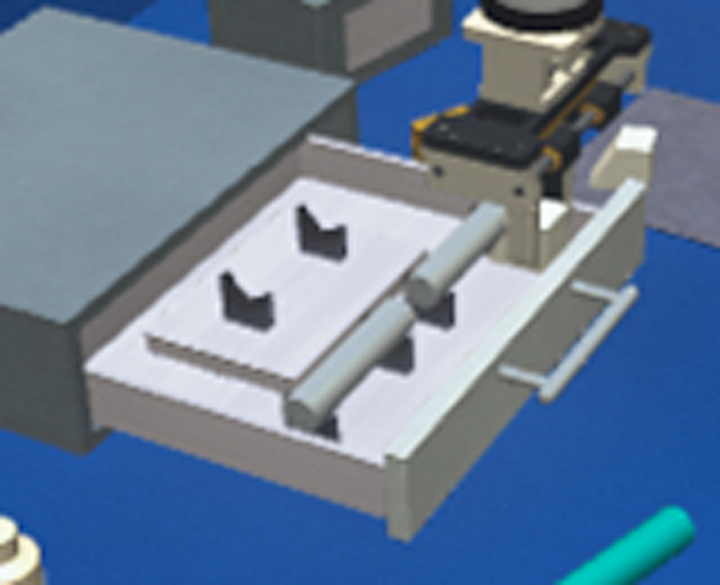

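View pics/w31.png

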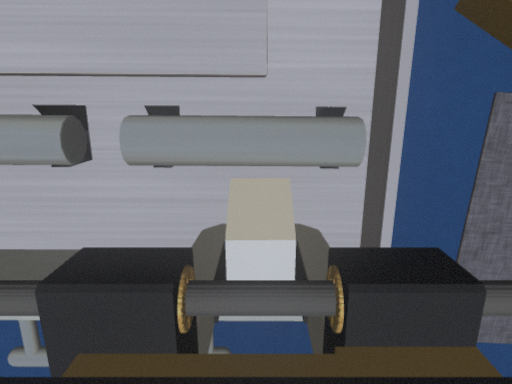

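carry_out:
  motion: [-0.003,0.01,-0.007,0,0,0,-1,0,0.01,0,0,0,0,-1,0,0.004,0,0,0,0,-1,0,0,0,0,0,0,-1,0,0,0,0,0,0,-1]

```text
t: 31.5
tool_pos: [0.5421, -0.1036, 0.0286]
orientation: [0.018, 2.21, -2.224]
force: [0.1, 0.4, -0.0]
opening: 0.0318
```

Run:
```python
from h import *
go([.545,-.102,.02],-90)
im=grab('wrist','w32')
```

```text
t 31.5 pos [ 0.5421 -0.1036  0.0286] open 0.0318 F [ 0.1  0.4 -0. ] yaw -90.24
  shift [-0.0028  0.0086 -0.0016] turn [-0.37 -0.24 -0.72] q [-0.28  0.15  1.81 -0.    1.17  1.3 ]
```

View pics/w32.png

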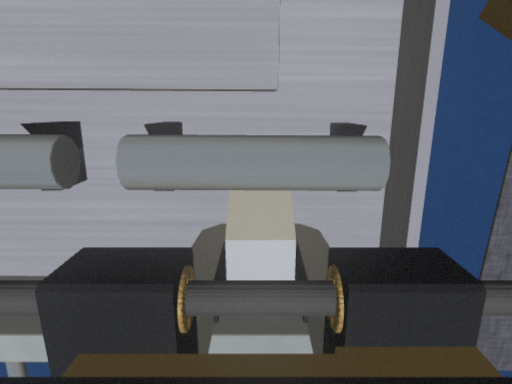

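carry_out:
  motion: [0,0.003,-0.001,-0.3,-0.2,-0.7,-1,0,0.003,0,0,0,0,-1,0,0.002,0,0,0,0,-1,0,0,0,0,0,0,-1,0,0,0,0,0,0,-1]

```text
t: 32.05
tool_pos: [0.5427, -0.1027, 0.0207]
orientation: [0.001, 2.22, -2.222]
force: [-0.4, -0.2, 0.3]
opening: 0.0318
```

Run:
```python
from h import *
go([.56,-.102,.02],-90)
```

```text
t 32.05 pos [ 0.5427 -0.1027  0.0207] open 0.0318 F [-0.4 -0.2  0.3] yaw -90.01
  shift [-0.0173  0.0007 -0.0007] turn [-0.06 -0.01 -0.02] q [-0.28  0.17  1.8  -0.    1.17  1.29]
```

carry_out:
  motion: [0,0.001,0,0,0,0,-1,0,0.001,0,0,0,0,-1,-0.003,0,0,0,0,0,-1,-0.003,0,0,0,0,0,-1,-0.003,0,0,0,0,0,-1]

```text
t: 32.55
tool_pos: [0.5522, -0.1027, 0.0187]
orientation: [0.001, 2.22, -2.223]
force: [-0.3, 0.3, -1.0]
opening: 0.032
```

Run:
```python
from h import *
go([.56,-.102,.02],-90)
im=grab('wrist','w33')
```

```text
t 32.55 pos [ 0.5522 -0.1027  0.0187] open 0.032 F [-0.3  0.3 -1. ] yaw -90.02
  shift [-0.0078 -0.0013 -0.0007] turn [-0.06 -0.02 -0.03] q [-0.27  0.2   1.77 -0.    1.17  1.3 ]
```

View pics/w33.png

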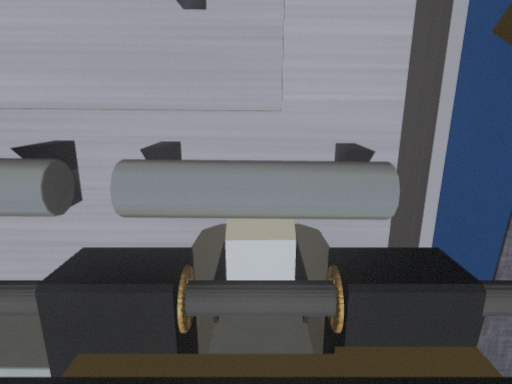

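carry_out:
  motion: [0,0.001,0,0,0,0,-1,0,0.001,0,0,0,0,-1,-0.002,0,0,0,0,0,-1,-0.002,0,0,0,0,0,-1,0,0,0,0,0,0,-1]

```text
t: 33.1
tool_pos: [0.5573, -0.1028, 0.0171]
orientation: [0.002, 2.219, -2.222]
force: [-1.1, 0.6, 0.3]
opening: 0.0318
```

Run:
```python
from h import *
go([.56,-.102,.02],-90)
```

```text
t 33.1 pos [ 0.5573 -0.1028  0.0171] open 0.0318 F [-1.1  0.6  0.3] yaw -90.01
  shift [-0.0027 -0.0029 -0.0008] turn [-0.08 -0.01 -0.08] q [-0.27  0.21  1.76 -0.    1.17  1.3 ]
```

carry_out:
  motion: [-0.0015,0,0,0,0,0,-1,-0.0015,0,0,0,0,0,-1,0,0,0,0,0,0,-1,0,0,0,0,0,0,-1,0,0,0,0,0,0,-1]

```text
t: 33.6
tool_pos: [0.56, -0.1029, 0.0172]
orientation: [-0.001, -2.22, 2.223]
force: [-2.8, 0.5, 2.6]
opening: 0.0318
```

Run:
```python
from h import *
go([.56,-.102,.02],-90)
im=grab('wrist','w34');im=grab('side');cv2.imwrite('pics/c34.png',cv2.resize(im[120:250,150:310],None,fx=4.5,fy=4.5,interpolation=cv2.INTER_CUBIC))
```

```text
t 33.6 pos [ 0.56   -0.1029  0.0172] open 0.0318 F [-2.8  0.5  2.6] yaw -90.02
  shift [ 0.     -0.0028 -0.0009] turn [-0.08 -0.02 -0.01] q [-0.27  0.22  1.75 -0.    1.17  1.3 ]
```

View pics/w34.png

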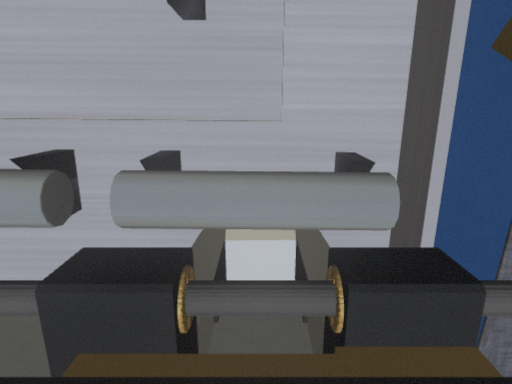

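View pics/c34.png

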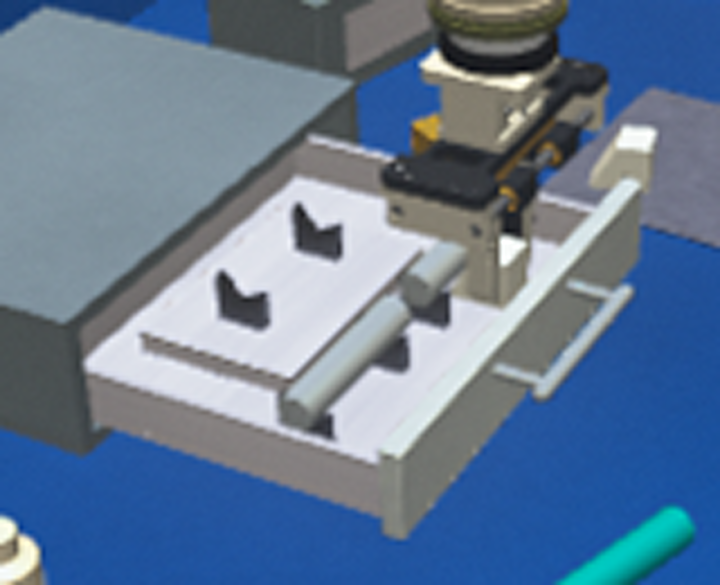

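carry_out:
  motion: [0,0,0,0,0,0,-0.1,0,0,0,0,0,0,-0.1,0,0,0,0,0,0,-0.1,0,0,0,0,0,0,-0.1,0,0,0,0,0,0,-0.1]

```text
t: 34.2
tool_pos: [0.5607, -0.1029, 0.017]
orientation: [0.002, 2.219, -2.222]
force: [-0.2, -0.2, 0.8]
opening: 0.0418
```

carry_out:
  motion: [0.002,-0.02,0,0,0,0,-0.1,0.002,-0.04,0,0,0,0,-0.1,0,-0.045,0,0,0,0,0.3,0,-0.04,0,0,0,0,0.3,0,0,0,0,0,0,0.3]

```text
t: 34.7
tool_pos: [0.5542, -0.1021, 0.1646]
orientation: [0.004, -2.22, 2.219]
force: [0.6, 0.4, 1.0]
opening: 0.0589
```

Run:
```python
from h import *
go([.553,-.30,.15],-75)
im=grab('wrist','w35');im=grab('side');cv2.imwrite('pics/c35.png',cv2.resize(im[120:250,150:310],None,fx=4.5,fy=4.5,interpolation=cv2.INTER_CUBIC))
```

```text
t 34.7 pos [ 0.5542 -0.1021  0.1646] open 0.0589 F [0.6 0.4 1. ] yaw -90.02
  shift [0.0011 0.0146 0.1979] turn [  0.04 -15.02   0.2 ] q [-0.27  0.06  1.64 -0.    1.45  1.3 ]
```

View pics/w35.png

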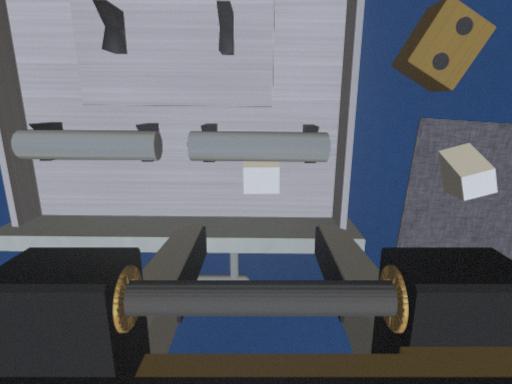

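View pics/c35.png

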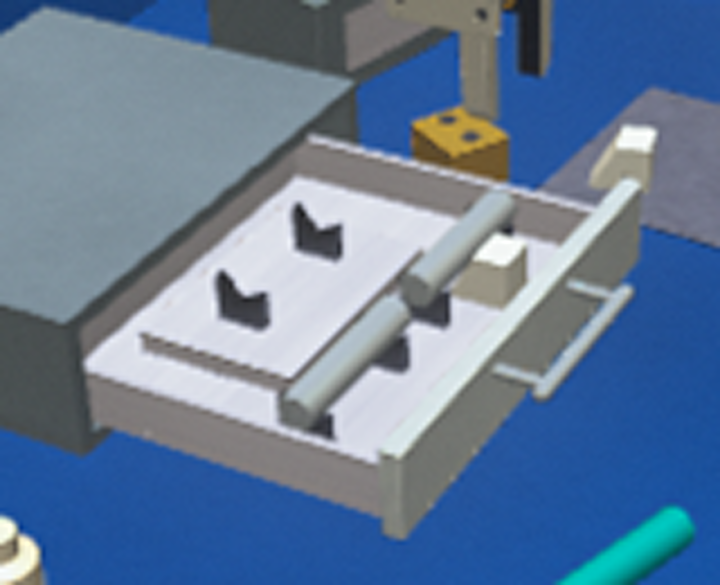

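carry_out:
  motion: [0,0,0.04,0,-8,0,0.3,0.006,0,0.044,0,-8,0,0.3,0.012,0,0.043,0,0,0,0.3,0.01,0,0.035,0,0,0,0.3,0,0,0,0,0,0,0.3]

```text
t: 35.3
tool_pos: [0.5481, -0.2682, 0.1476]
orientation: [-0.329, 2.085, -2.06]
force: [-0.1, 1.1, -0.3]
opening: 0.0605
```

carry_out:
  motion: [0,0,0,0,0,0,0.3,0,0,0,0,0,0,0.3,0,0,0,0,0,0,0.3,0,0,0,0,0,0,0.3,0,0,0,0,0,0,0.3]

```text
t: 35.8
tool_pos: [0.5459, -0.2635, 0.142]
orientation: [-0.337, 2.094, -2.055]
force: [-0.5, -0.0, 1.0]
opening: 0.0605
```

Run:
```python
from h import *
go([.551,-.31,.1],-74)
im=grab('wrist','w36')
```

```text
t 35.8 pos [ 0.5459 -0.2635  0.142 ] open 0.0605 F [-0.5 -0.   1. ] yaw -73.11
  shift [0.0076 0.0412 0.0469] turn [1.27 0.91 1.42] q [-0.53  0.22  1.51 -0.    1.45  0.74]
```

View pics/w36.png

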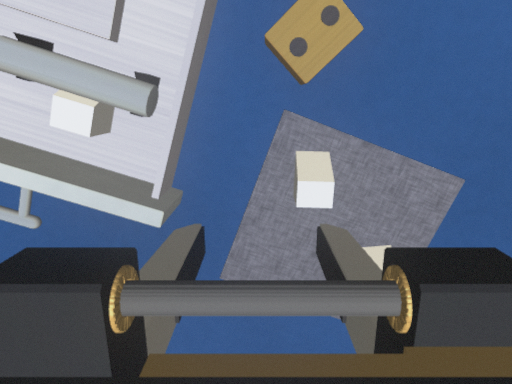

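Run:
```python
from ck import *
M=campose('wrist')
chock('C',(297,153),(329,153),(296,182),(333,180),(298,206),(333,206),M)
```

```text
C nose [ 0.5806 -0.3037] topfront [ 0.5617 -0.3067] topback [ 0.54   -0.3154] ctr [ 0.5508 -0.3111] yaw axis 16.2 edges [np.float64(17.200000000000003), np.float64(20.5), np.float64(17.400000000000006)] w [np.float64(0.031), np.float64(0.0326), np.float64(0.0315)]
```

carry_out:
  motion: [0.004,0,0.024,1.2,0.4,1.4,0.3,0.004,0,0.024,0,0,0,0.3,0.001,0.03,0,0,0,0,0.3,0.001,0.03,0,0,0,0,0.3,0,0,0,0,0,0,0.3]

```text
t: 36.35
tool_pos: [0.5535, -0.3129, 0.0838]
orientation: [-0.297, 2.058, -2.066]
force: [-0.4, 0.4, -0.3]
opening: 0.0607
```

Run:
```python
from h import *
go([.550,-.3115,.0],-73.5)
im=grab('wrist','w37')
```

```text
t 36.35 pos [ 0.5535 -0.3129  0.0838] open 0.0607 F [-0.4  0.4 -0.3] yaw -73.27
  shift [ 0.0034  0.0838 -0.0027] turn [-0.26  0.23 -0.31] q [-0.6   0.3   1.52  0.    1.31  0.68]
```

View pics/w37.png

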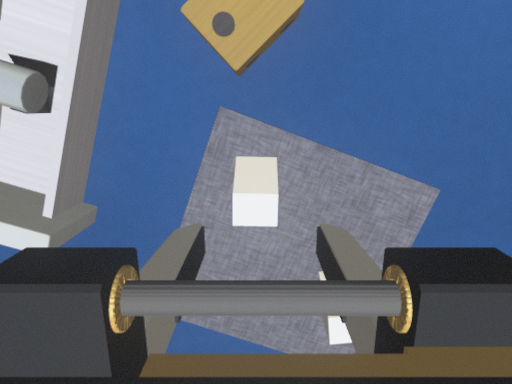

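Run:
```python
from ck import *
M=campose('wrist')
chock('C',(236,158),(276,158),(234,190),(278,190),(235,225),(277,225),M)
s=robot.read_state();Rt=R.from_rotvec(s['orientation']).as_matrix()
for uv in ((330,342),(350,342),(328,320)):
    p=ray('wrist',uv,.036,M); print(p.round(3),(Rt.T@(p-s['tool_pos'])).round(3))
im=grab('scene');cv2.imwrite('pics/c37.png',cv2.resize(im[120:260,80:240],None,fx=4,fy=4,interpolation=cv2.INTER_CUBIC))
```

```text
C nose [ 0.5817 -0.3027] topfront [ 0.5647 -0.308 ] topback [ 0.5391 -0.3156] ctr [ 0.5519 -0.3118] yaw axis 16.9 edges [np.float64(16.799999999999997), np.float64(16.700000000000003), np.float64(16.700000000000003)] w [np.float64(0.0325), np.float64(0.0317), np.float64(0.0311)]
[ 0.459 -0.402  0.036] [0.117 0.05  0.058]
[ 0.464 -0.418  0.036] [0.117 0.05  0.074]
[ 0.478 -0.394  0.036] [0.097 0.05  0.055]
```

View pics/c37.png

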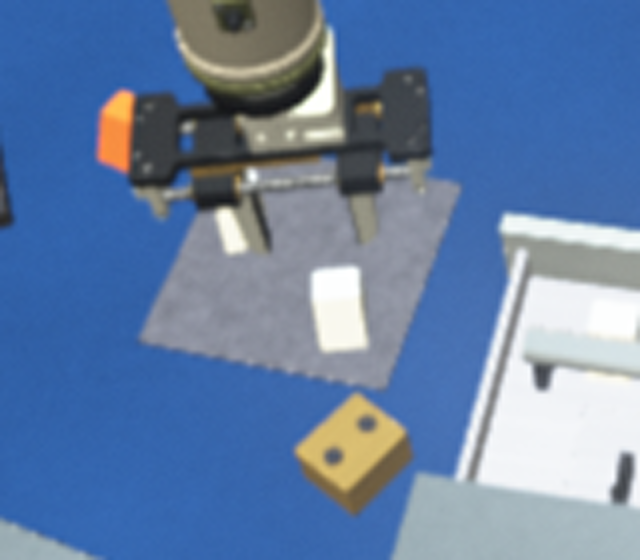

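carry_out:
  motion: [0.002,0.02,-0.002,0,0,0,0.3,0,0.025,0,0,0,0,0.3,0,0.02,0,0,0,0,0.3,0,0.005,0,0,0,0,0.3,0,0,0,0,0,0,0.3]

```text
t: 36.95
tool_pos: [0.5623, -0.3162, 0.03]
orientation: [-0.28, 2.033, -2.073]
force: [-0.7, -0.0, 1.7]
opening: 0.0604
```

Run:
```python
from h import *
go([.5515,-.3117,-.002],-73.2)
```

```text
t 36.95 pos [ 0.5623 -0.3162  0.03  ] open 0.0604 F [-0.7 -0.   1.7] yaw -73.13
  shift [ 0.0096  0.0316 -0.0082] turn [-1.28  0.08 -1.17] q [-0.59  0.36  1.55  0.    1.2   0.68]
```

carry_out:
  motion: [0.0095,0,-0.008,-1.2,0,-1.1,0.3,0,0,0,0,0,0,0.3,0.002,0.015,-0.001,0,0,0,0.3,0.001,0.01,0,0,0,0,0.3,0,0,0,0,0,0,0.3]

```text
t: 37.45
tool_pos: [0.5499, -0.3128, 0.009]
orientation: [-0.3, 2.055, -2.066]
force: [-0.3, 0.2, 0.0]
opening: 0.0602
```

Run:
```python
from h import *
go([.5515,-.3117,-.002],-73.2)
im=grab('wrist','w38')
```

```text
t 37.45 pos [ 0.5499 -0.3128  0.009 ] open 0.0602 F [-0.3  0.2  0. ] yaw -73.09
  shift [-0.0018  0.011  -0.0006] turn [-0.34  0.11 -0.27] q [-0.6   0.38  1.57 -0.    1.18  0.68]
```

View pics/w38.png

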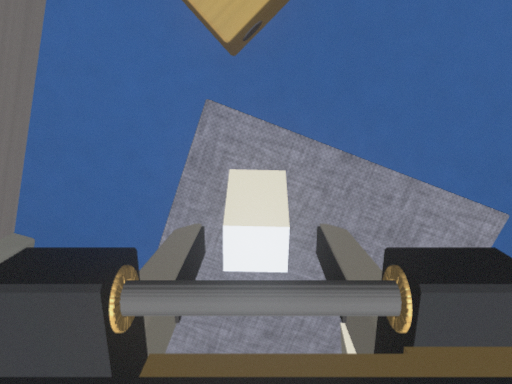

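carry_out:
  motion: [-0.001,0.006,-0.001,0,0,0,0.3,0,0.005,0,0,0,0,0.3,0,0,0,0,0,0,-1,0,0,0,0,0,0,-1,0,0,0,0,0,0,-1]

```text
t: 38.0
tool_pos: [0.5507, -0.3114, -0.003]
orientation: [-0.301, 2.056, -2.066]
force: [0.4, 0.6, -0.3]
opening: 0.0413
```

carry_out:
  motion: [0,0,0,0,0,0,-1,0,0,0,0,0,0,-1,0,0,0,0,0,0,-1,0,0,0,0,0,0,-1,0,0,0,0,0,0,-1]

```text
t: 38.5
tool_pos: [0.551, -0.3117, -0.0023]
orientation: [-0.3, 2.055, -2.066]
force: [0.0, -0.6, 0.1]
opening: 0.0319
```

Run:
```python
from h import *
go([.5515,-.3117,-.002],-73.2)
im=grab('wrist','w39')
```

```text
t 38.5 pos [ 0.551  -0.3117 -0.0023] open 0.0319 F [ 0.  -0.6  0.1] yaw -73.1
  shift [-0.0004 -0.0003  0.0002] turn [-0.35  0.11 -0.28] q [-0.6   0.39  1.57 -0.    1.17  0.68]
```

View pics/w39.png

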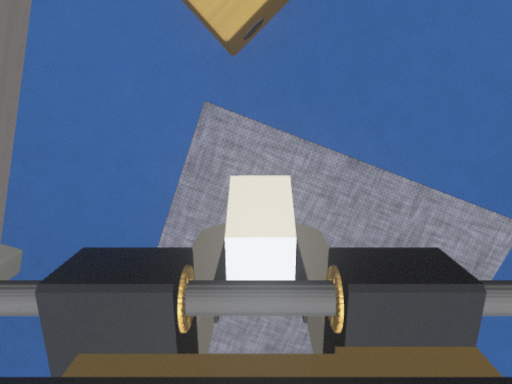

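carry_out:
  motion: [0,-0.03,0,0,0,0,-1,0,-0.045,0,0,0,0,-1,0,-0.045,0,0,0,0,-1,0.003,-0.03,-0.01,0,8.4,0,-1,0.003,0,-0.04,0,8.4,0,-1]

```text
t: 39.05
tool_pos: [0.5336, -0.2646, 0.1506]
orientation: [-0.012, -2.216, 2.222]
force: [1.0, 0.5, 0.1]
opening: 0.032
```

carry_out:
  motion: [0.002,0,-0.045,0,0,0,-1,0.002,0,-0.045,0,0,0,-1,0.002,0,-0.045,0,0,0,-1,0.002,0,-0.045,0,0,0,-1,0.002,0,-0.045,0,0,0,-1]

```text
t: 39.55
tool_pos: [0.5268, -0.035, 0.1535]
orientation: [-0.034, -2.21, 2.222]
force: [1.0, 0.3, -1.0]
opening: 0.0317
```

Run:
```python
from h import *
go([.536,.046,.15],-90)
```

```text
t 39.55 pos [ 0.5268 -0.035   0.1535] open 0.0317 F [ 1.   0.3 -1. ] yaw -91.17
  shift [-0.0076  0.0032 -0.0811] turn [-0.3  -1.16 -0.57] q [-0.16 -0.05  1.77 -0.    1.41  1.43]
```

carry_out:
  motion: [-0.004,0,-0.035,0,-1.1,-0.5,-1,-0.004,0,-0.03,0,0,0,-1,0,0,-0.008,0,0,0,-1,0,0.02,0,0,0,0,-1,0,0,0,0,0,0,-1]

```text
t: 40.05
tool_pos: [0.5348, 0.0467, 0.134]
orientation: [-0.005, 2.211, -2.221]
force: [-0.2, -0.5, -1.3]
opening: 0.0317
```

Run:
```python
from h import *
go([.536,.046,.03],-90)
M=campose('wrist')
im=grab('wrist','w40')
```

```text
t 40.05 pos [0.5348 0.0467 0.134 ] open 0.0317 F [-0.2 -0.5 -1.3] yaw -89.58
  shift [-0.0009  0.104   0.0002] turn [-0.26  0.42 -0.18] q [-0.01  0.    1.75 -0.    1.38  1.56]
```

View pics/w40.png

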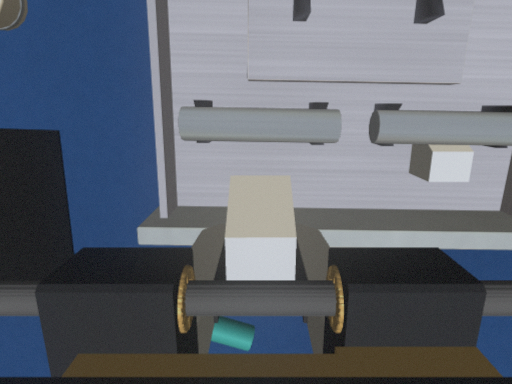

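carry_out:
  motion: [0,0.025,0,0,0.4,0,-1,0,0.035,0,0,0,0,-1,0,0.025,0,0,0,0,-1,0,0.01,0,0,0,0,-1,0,0,0,0,0,0,-1]

```text
t: 40.6
tool_pos: [0.5416, 0.0413, 0.0452]
orientation: [0.023, 2.21, -2.223]
force: [0.6, 0.8, -0.7]
opening: 0.0318
```

Run:
```python
from h import *
go([.54,.046,.018],-90)
im=grab('wrist','w41')
```

```text
t 40.6 pos [0.5416 0.0413 0.0452] open 0.0318 F [ 0.6  0.8 -0.7] yaw -90.32
  shift [ 0.0021  0.0271 -0.0049] turn [-0.33 -0.32 -0.87] q [-0.01  0.1   1.82 -0.01  1.2   1.56]
```

View pics/w41.png

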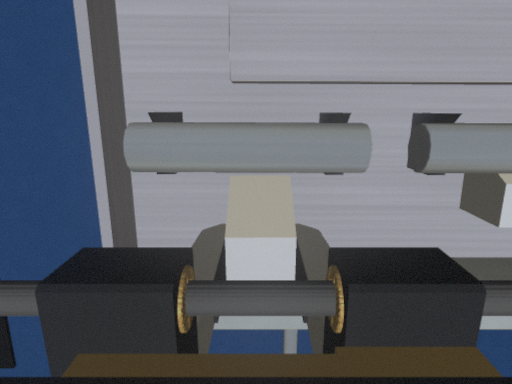

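carry_out:
  motion: [0.005,0,-0.005,-0.3,-0.3,-0.8,-1,0.001,0.01,0,0,0,0,-1,0.001,0.01,0,0,0,0,-1,0,0.004,0,0,0,0,-1,0,0,0,0,0,0,-1]

```text
t: 41.15
tool_pos: [0.5386, 0.0464, 0.0254]
orientation: [0.01, 2.217, -2.217]
force: [-0.1, -0.6, 0.0]
opening: 0.0318
```

Run:
```python
from h import *
go([.54,.047,.018],-90)
im=grab('wrist','w42')
```

```text
t 41.15 pos [0.5386 0.0464 0.0254] open 0.0318 F [-0.1 -0.6  0. ] yaw -90.01
  shift [-0.0013  0.0074 -0.0006] turn [-0.01 -0.01 -0.51] q [-0.01  0.13  1.84 -0.    1.17  1.56]
```

View pics/w42.png

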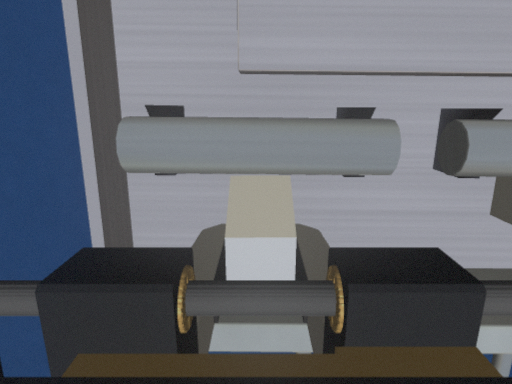

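carry_out:
  motion: [0,0.003,0,0,0,-0.5,-1,0,0.003,0,0,0,0,-1,0,0.0015,0,0,0,0,-1,-0.004,0,0,0,0,0,-1,-0.004,0,0,0,0,0,-1]

```text
t: 41.7
tool_pos: [0.5473, 0.0464, 0.0178]
orientation: [0.0, -2.221, 2.222]
force: [0.5, 0.4, 0.3]
opening: 0.0315
```

carry_out:
  motion: [-0.003,0,0,0,0,0,-1,-0.003,0,0,0,0,0,-1,-0.001,0,0,0,0,0,-1,0,0,0,0,0,0,-1,0,0,0,0,0,0,-1]

```text
t: 42.2
tool_pos: [0.5562, 0.0464, 0.0183]
orientation: [0.001, 2.221, -2.221]
force: [0.5, -0.4, -1.2]
opening: 0.0319
```

Run:
```python
from h import *
go([.54,.047,.018],-90)
im=grab('wrist','w43')
```

```text
t 42.2 pos [0.5562 0.0464 0.0183] open 0.0319 F [ 0.5 -0.4 -1.2] yaw -90.0
  shift [ 0.0162  0.0003 -0.0006] turn [-0.01 -0.   -0.06] q [-0.01  0.19  1.78 -0.    1.17  1.56]
```

View pics/w43.png

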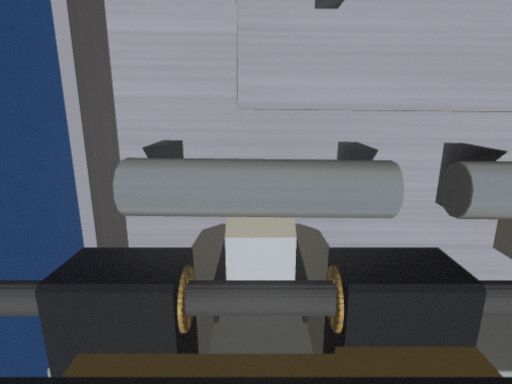

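carry_out:
  motion: [0,0.001,0,0,0,0,-1,-0.002,0,0,0,0,0,-1,-0.002,0,0,0,0,0,-1,-0.001,0,0,0,0,0,-1,0,0,0,0,0,0,-1]

```text
t: 42.75
tool_pos: [0.5599, 0.0464, 0.0165]
orientation: [0.002, -2.22, 2.221]
force: [-1.0, -0.8, -0.9]
opening: 0.0316
```

Run:
```python
from h import *
go([.54,.047,.018],-90)
im=grab('wrist','w44')
```

```text
t 42.75 pos [0.5599 0.0464 0.0165] open 0.0316 F [-1.  -0.8 -0.9] yaw -90.0
  shift [ 0.0199 -0.0015 -0.0006] turn [-0.01 -0.    0.1 ] q [-0.01  0.2   1.77 -0.    1.17  1.56]
```

View pics/w44.png

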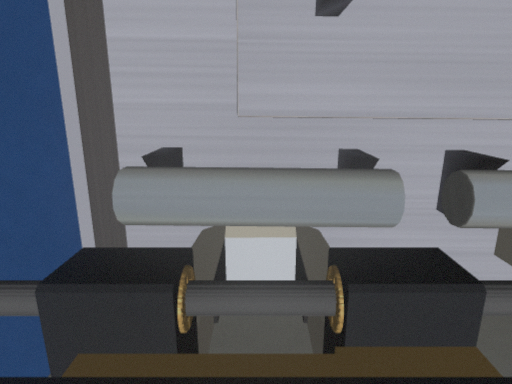

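Nearly bearing (shaft edge at row 226 against 229 when the first one bore). Push the last bit.

carry_out:
  motion: [-0.0015,0,0,0,0,0,-1,-0.0015,0,0,0,0,0,-1,-0.0005,0,0,0,0,0,-1,0,0,0,0,0,0,-1,0,0,0,0,0,0,-1]

```text
t: 43.3
tool_pos: [0.563, 0.0464, 0.0164]
orientation: [0.004, -2.219, 2.22]
force: [-2.8, -0.2, 0.7]
opening: 0.032
```

Run:
```python
from h import *
go([.54,.047,.018],-90)
im=grab('wrist','w45')
```

```text
t 43.3 pos [0.563  0.0464 0.0164] open 0.032 F [-2.8 -0.2  0.7] yaw -90.0
  shift [ 0.023  -0.0015 -0.0006] turn [-0.02  0.    0.19] q [-0.01  0.21  1.76 -0.    1.17  1.56]
```

View pics/w45.png

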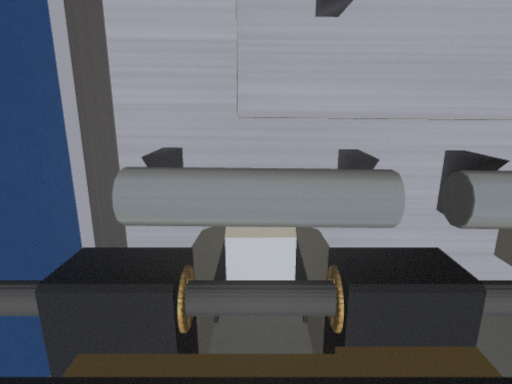

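carry_out:
  motion: [0,0,0,0,0,0,-0.1,0,0,0,0,0,0,-0.1,0,0,0,0,0,0,-0.1,0,0,0,0,0,0,-0.1,0,0,0,0,0,0,-0.1]

```text
t: 43.85
tool_pos: [0.5653, 0.0464, 0.0176]
orientation: [0.002, 2.22, -2.221]
force: [-0.5, 1.1, -0.6]
opening: 0.0416
```

carry_out:
  motion: [0.002,-0.02,0,0,0,0,-0.1,0.003,-0.04,0,0,0,0,-0.1,0.02,-0.045,0,0,0,0,0,0.04,-0.04,0,0,0,0,-1,0.03,0,0.02,0,0,0,-1]

```text
t: 44.35
tool_pos: [0.4736, 0.0273, 0.1616]
orientation: [-0.003, 2.221, -2.221]
force: [0.6, -0.8, 0.8]
opening: 0.0346
```

carry_out:
  motion: [0.04,0,0.03,0,0,0,-1,0.035,0,0.025,0,0,0,-1,0,0,0,0,0,0,-1,0,0,0,0,0,0,-1,0,0,0,0,0,0,-1]

```text
t: 44.85
tool_pos: [0.3962, -0.0305, 0.1648]
orientation: [0.008, 2.214, -2.22]
force: [0.3, 0.3, -0.4]
opening: 0.0009
```

Run:
```python
from h import *
go([.42,-.027,.03],-90)
im=grab('wrist','w46');im=grab('side');cv2.imwrite('pics/c46.png',cv2.resize(im[120:250,150:310],None,fx=4.5,fy=4.5,interpolation=cv2.INTER_CUBIC))
im=grab('scene');cv2.imwrite('pics/c47.png',cv2.resize(im[130:300,90:340],None,fx=3,fy=3,interpolation=cv2.INTER_CUBIC))
```

```text
t 44.85 pos [ 0.3962 -0.0305  0.1648] open 0.0009 F [ 0.3  0.3 -0.4] yaw -89.94
  shift [-0.0227  0.135  -0.0038] turn [-0.14  0.06 -0.46] q [-0.21 -0.44  2.08 -0.    1.5   1.36]
```

View pics/w46.png

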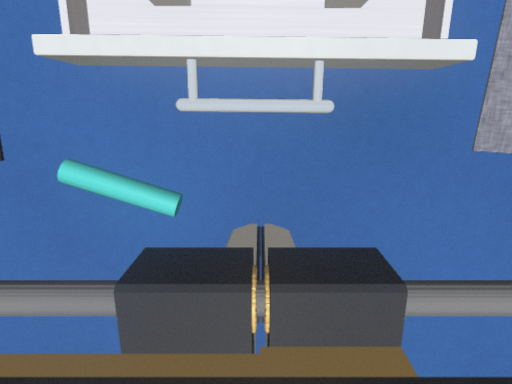

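View pics/c46.png

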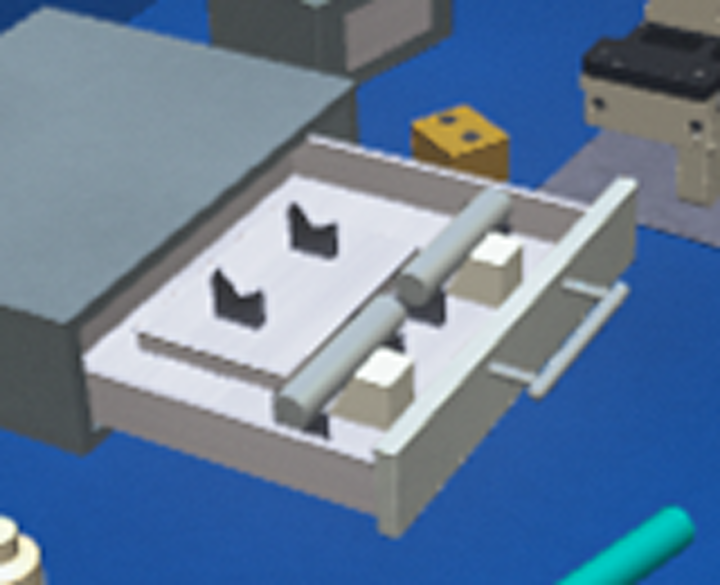

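View pics/c47.png

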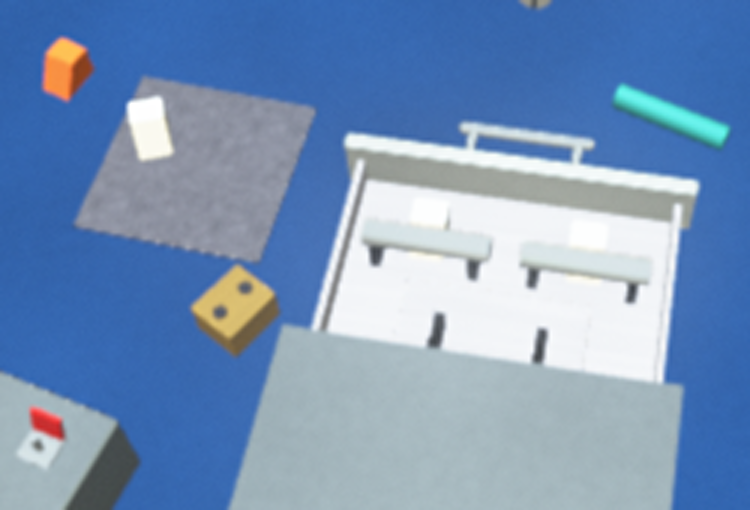

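Run:
```python
from h import *
print(ray('wrist',(177,105),.0675),ray('wrist',(333,105),.0675))
```

```text
[0.46683128 0.03704379 0.0675    ] [ 0.46728599 -0.0897099   0.0675    ]
```

carry_out:
  motion: [-0.015,0.03,0,0,0,-0.4,-1,-0.005,0.045,0,0,0,0,-1,0,0.035,0,0,0,0,-1,0,0.015,0,0,0,0,-1,0,0,0,0,0,0,-1]

```text
t: 45.5
tool_pos: [0.4214, -0.0281, 0.0363]
orientation: [-0.006, 2.215, -2.219]
force: [-0.5, 0.1, -0.5]
opening: 0.0003
```

Run:
```python
from h import *
go([.42,-.027,.033],-90)
im=grab('side');cv2.imwrite('pics/c48.png',cv2.resize(im[120:250,170:330],None,fx=4.5,fy=4.5,interpolation=cv2.INTER_CUBIC))
```

```text
t 45.5 pos [ 0.4214 -0.0281  0.0363] open 0.0003 F [-0.5  0.1 -0.5] yaw -89.58
  shift [ 0.0014  0.0033 -0.0011] turn [-0.12  0.42 -0.1 ] q [-0.19 -0.21  2.14 -0.    1.21  1.38]
```

View pics/c48.png

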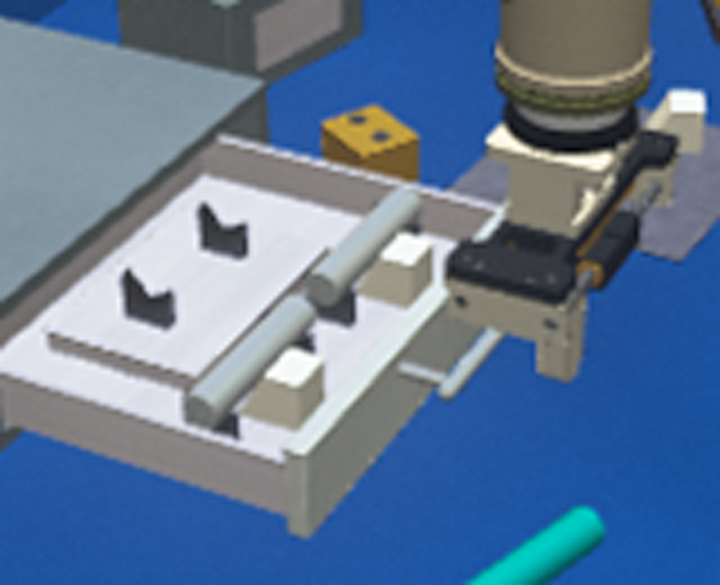

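carry_out:
  motion: [-0.008,0.004,0,0,0.4,0,-1,-0.008,0,0,0,0,0,-1,-0.006,0,0,0,0,0,-1,-0.005,0,0,0,0,0,-1,-0.005,0,0,0,0,0,-1]

```text
t: 46.05
tool_pos: [0.4581, -0.0276, 0.0374]
orientation: [0.003, 2.215, -2.221]
force: [-3.3, -1.5, -3.5]
opening: 0.0001
```

carry_out:
  motion: [-0.005,0,0,0,0,0,-1,-0.006,0,0,0,0,0,-1,-0.007,0,0,0,0,0,-1,-0.008,0,0,0,0,0,-1,-0.009,0,0,0,0,0,-1]

```text
t: 46.55
tool_pos: [0.4944, -0.0279, 0.0374]
orientation: [0.0, 2.215, -2.223]
force: [-4.0, -1.2, 0.1]
opening: 0.0005
```

Run:
```python
from h import *
go([.66,-.027,.033],-90)
im=grab('side');cv2.imwrite('pics/c49.png',cv2.resize(im[120:250,150:310],None,fx=4.5,fy=4.5,interpolation=cv2.INTER_CUBIC))
```

```text
t 46.55 pos [ 0.4944 -0.0279  0.0374] open 0.0005 F [-4.  -1.2  0.1] yaw -89.88
  shift [-0.1656  0.0048 -0.0006] turn [-0.19  0.12 -0.13] q [-0.16 -0.    1.95 -0.    1.19  1.41]
```

View pics/c49.png

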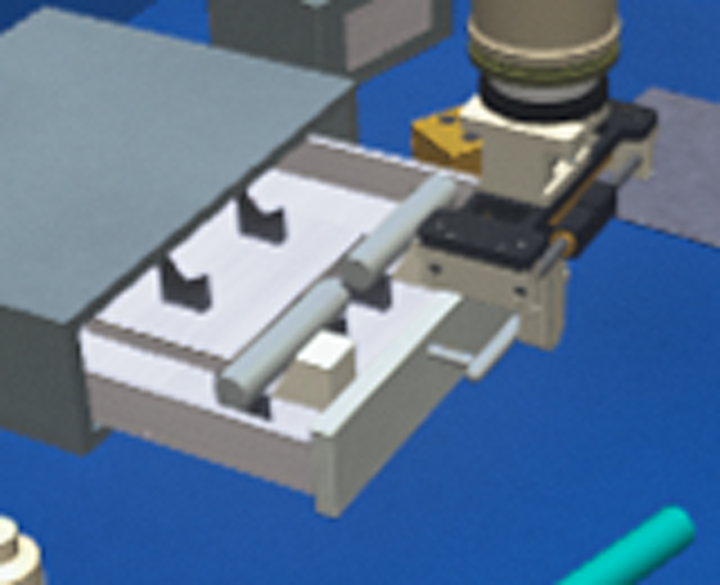

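carry_out:
  motion: [-0.009,0.001,0,0,0,0,-1,-0.01,0,0,0,0,0,-1,-0.01,0,0,0,0,0,-1,-0.01,0,0,0,0,0,-1,-0.01,0,0,0,0,0,-1]

```text
t: 47.1
tool_pos: [0.5484, -0.0282, 0.037]
orientation: [0.002, 2.214, -2.223]
force: [-3.4, -1.5, 0.8]
opening: 0.0006
```

carry_out:
  motion: [-0.01,0,0,0,0,0,-1,-0.01,0,0,0,0,0,-1,-0.01,0,0,0,0,0,-1,-0.01,0,0,0,0,0,-1,-0.01,0,0,0,0,0,-1]

```text
t: 47.6
tool_pos: [0.6033, -0.0288, 0.037]
orientation: [0.002, 2.213, -2.224]
force: [-3.4, -1.8, 2.1]
opening: 0.0007
```

Run:
```python
from h import *
go([.663,-.027,.033],-90)
im=grab('side');cv2.imwrite('pics/c50.png',cv2.resize(im[120:250,150:310],None,fx=4.5,fy=4.5,interpolation=cv2.INTER_CUBIC))
```

```text
t 47.6 pos [ 0.6033 -0.0288  0.037 ] open 0.0007 F [-3.4 -1.8  2.1] yaw -89.9
  shift [-0.0597  0.0042 -0.0017] turn [-0.28  0.1  -0.21] q [-0.13  0.28  1.64 -0.    1.22  1.44]
```

View pics/c50.png

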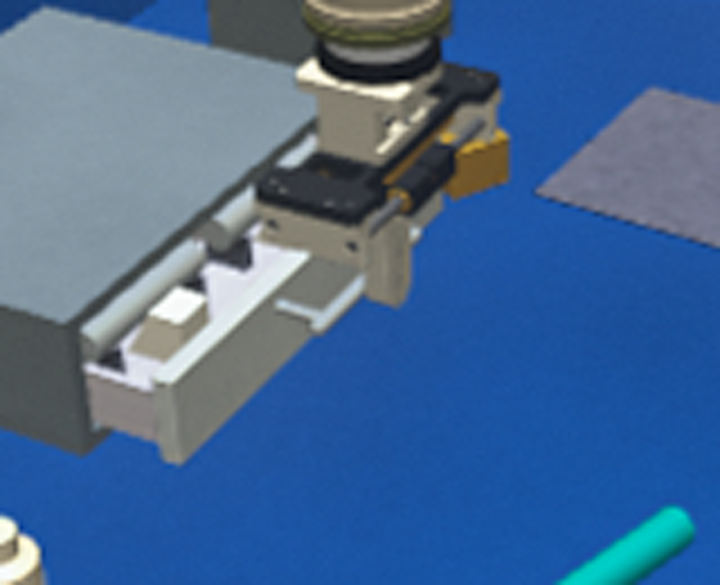

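Run:
```python
from h import *
im=grab('wrist','w51')
im=grab('scene');cv2.imwrite('pics/c51.png',cv2.resize(im[170:290,150:340],None,fx=4,fy=4,interpolation=cv2.INTER_CUBIC))
```

```text
(no output)
```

View pics/w51.png

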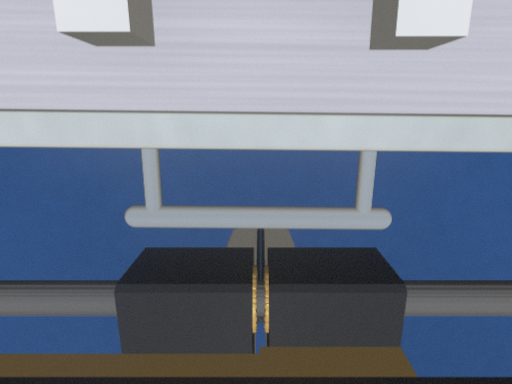

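View pics/c51.png

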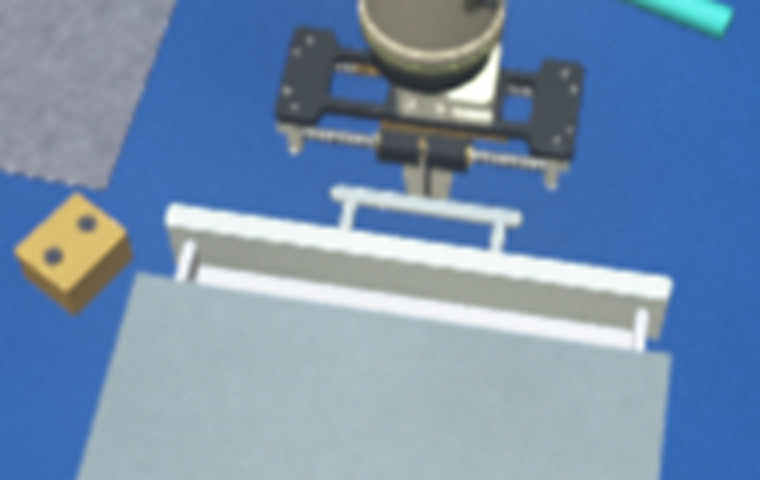

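Run:
```python
from h import *
for uv,z in [((92,33),.058),((432,37),.058),((260,207),.0675),((55,30),.058),((128,30),.058),((398,37),.058),((468,34),.058)]: print(uv,ray('wrist',uv,z).round(4))
```

```text
(92, 33) [0.7041 0.0459 0.058 ]
(432, 37) [ 0.7031 -0.1051  0.058 ]
(260, 207) [ 0.6267 -0.0286  0.0675]
(55, 30) [0.7053 0.0621 0.058 ]
(128, 30) [0.7054 0.0299 0.058 ]
(398, 37) [ 0.7031 -0.0899  0.058 ]
(468, 34) [ 0.7044 -0.121   0.058 ]
```

carry_out:
  motion: [-0.006,0.001,0,0,0,0,-1,-0.009,0,0,0,0,0,-1,-0.01,0,0,0,0,0,-1,-0.009,0,0,0,0,0,-1,-0.008,0,0,0,0,0,-1]

```text
t: 48.25
tool_pos: [0.646, -0.0285, 0.0359]
orientation: [0.0, 2.214, -2.225]
force: [-3.0, -0.6, 1.3]
opening: 0.0006
```

carry_out:
  motion: [-0.007,0,0,0,0,0,-1,-0.005,0,0,0,0,0,-1,-0.004,0,0,0,0,0,-1,-0.004,0,0,0,0,0,-1,-0.003,0,0,0,0,0,-1]

```text
t: 48.75
tool_pos: [0.658, -0.0286, 0.0358]
orientation: [0.033, -2.203, 2.213]
force: [-18.3, -0.4, 14.4]
opening: 0.0006
```

carry_out:
  motion: [-0.003,0,0,0,0,0,-1,-0.003,0,0,0,0,0,-1,0,0,0,0,0,0,-1,0,0,0,0,0,0,-1,0,0,0,0,0,0,-1]

```text
t: 49.25
tool_pos: [0.6573, -0.0284, 0.036]
orientation: [0.051, -2.195, 2.204]
force: [-3.5, -2.2, 2.4]
opening: 0.0005
```

Run:
```python
from h import *
go([.663,-.027,.033],-90)
im=grab('scene');a=cv2.resize(im[170:290,150:340],None,fx=4,fy=4,interpolation=cv2.INTER_CUBIC)
cv2.imwrite('pics/c52.png',a)
im=grab('side');cv2.imwrite('pics/c53.png',cv2.resize(im[120:250,150:310],None,fx=4.5,fy=4.5,interpolation=cv2.INTER_CUBIC))
```

```text
t 49.25 pos [ 0.6573 -0.0284  0.036 ] open 0.0005 F [-3.5 -2.2  2.4] yaw -89.89
  shift [-0.0058  0.0028 -0.0014] turn [-0.22  0.1   2.57] q [-0.12  0.46  1.41 -0.01  1.31  1.46]
```

View pics/c52.png

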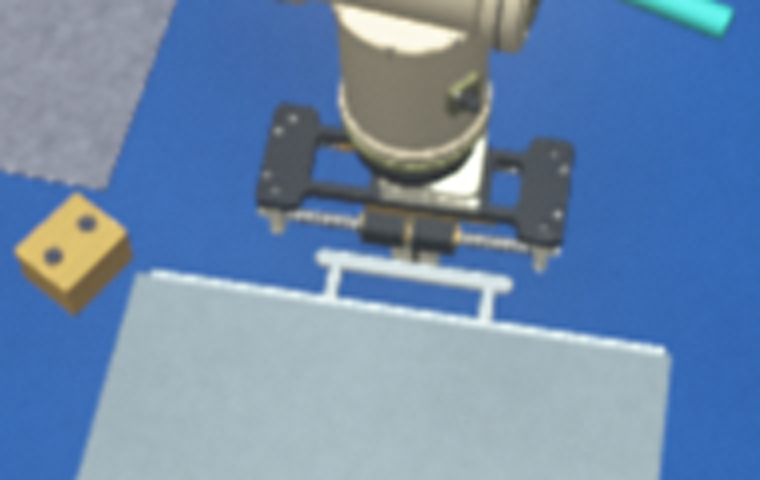

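View pics/c53.png

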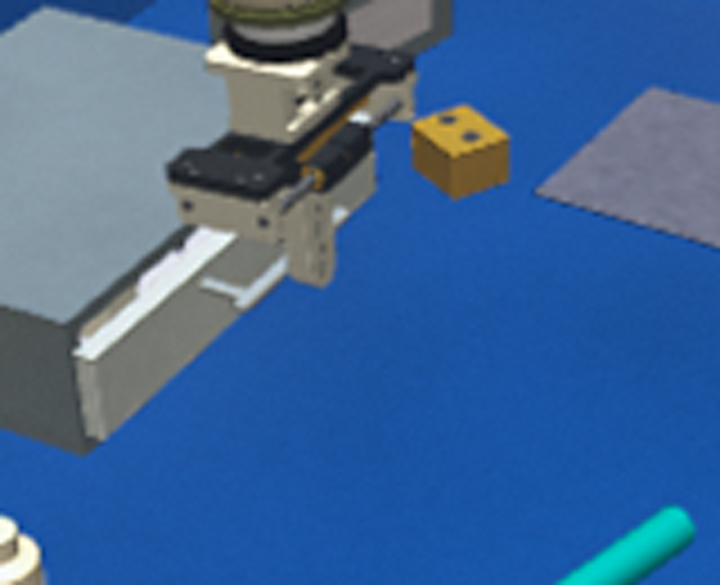

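Run:
```python
from h import *
im=grab('scene')
a=im[220:270,185:325];cv2.imwrite('pics/c54.png',cv2.resize(a,None,fx=5.6,fy=5.6,interpolation=cv2.INTER_CUBIC))
for uv in ((150+322/4,170+257/4),(150+508/4,170+285/4)): print(ray('scene',uv,.064).round(4))
s0=cv2.imread('pics/scene0.png'); print('start/open refs: barL(.6584) barR(.659) at start; open .461')
```

```text
[ 0.6749 -0.0889  0.064 ]
[0.6761 0.0352 0.064 ]
start/open refs: barL(.6584) barR(.659) at start; open .461
```

View pics/c54.png

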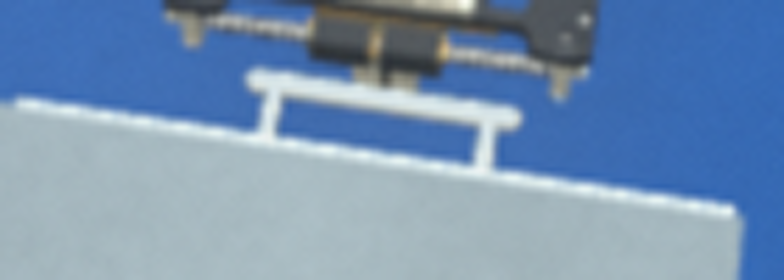

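carry_out:
  motion: [0.01,0,0,0,0,0,-1,0.03,-0.01,0,0,0,2.5,-1,0.04,-0.03,0,0,0,0,-1,0.04,-0.04,0,0,0,0,-1,0.02,-0.02,0,0,0,0,-1]

```text
t: 49.9
tool_pos: [0.519, -0.0271, 0.1285]
orientation: [0.007, -2.219, 2.222]
force: [1.0, -0.1, 0.9]
opening: 0.0004
```

carry_out:
  motion: [0,0,0,0,0,0,-1,0,0,0,0,0,0,-1,0,0,0,0,0,0,-1,0,0,0,0,0,0,-1,0,0,0,0,0,0,-1]

```text
t: 50.4
tool_pos: [0.5221, -0.0268, 0.1302]
orientation: [0.001, 2.217, -2.219]
force: [-0.8, -0.5, -0.4]
opening: 0.0007
```

Run:
```python
from h import *
go([.663,-.027,.033],-90)
im=grab('side');cv2.imwrite('pics/c55.png',cv2.resize(im[100:250,80:280],None,fx=4,fy=4,interpolation=cv2.INTER_CUBIC))
im=grab('scene','sc55')
im=grab('wrist','w55')
```

```text
t 50.4 pos [ 0.5221 -0.0268  0.1302] open 0.0007 F [-0.8 -0.5 -0.4] yaw -89.84
  shift [-0.1405  0.0978  0.0005] turn [-0.07  0.16 -0.22] q [-0.15 -0.03  1.8  -0.    1.37  1.42]
```

View pics/c55.png

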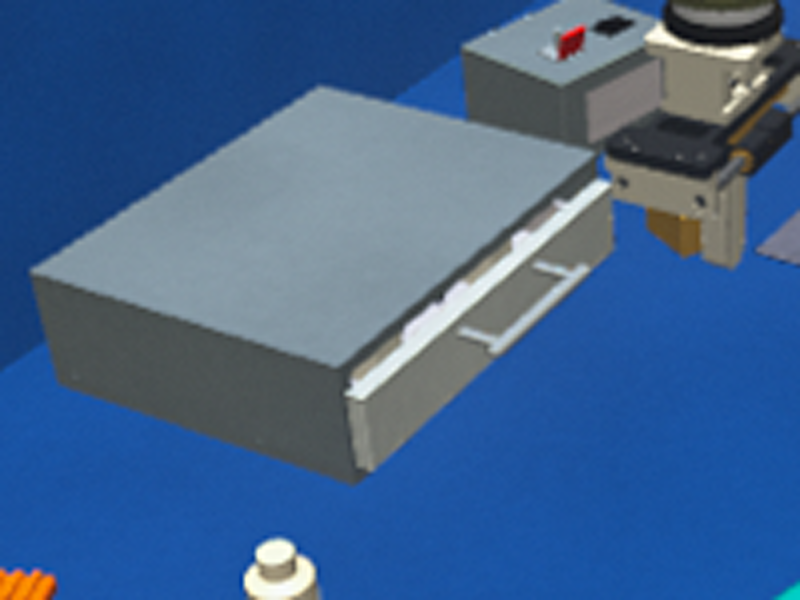

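View pics/sc55.png

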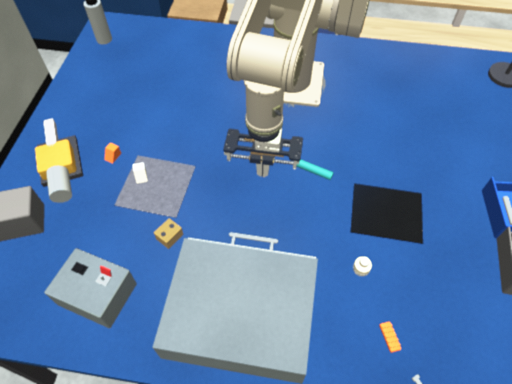

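View pics/w55.png

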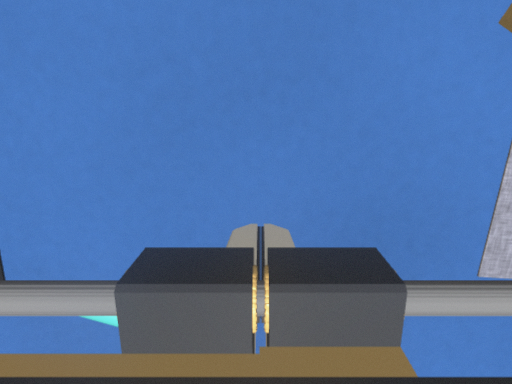

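Run:
```python
from h import *
D=campose('side')
for y in (.046,-.102):
    for x in (.7605,.7845):
        print(y,x,((proj('side',(x,y+.016,.058),D)-[80,100])*4).round(0),((proj('side',(x,y-.016,.058),D)-[80,100])*4).round(0))
    print('shaft front',((proj('side',(.790,y,.054),D)-[80,100])*4).round(0))
im=grab('side');cv2.imwrite('pics/c56.png',cv2.resize(im[140:205,160:240],None,fx=9,fy=9,interpolation=cv2.INTER_CUBIC))
```

```text
0.046 0.7605 [371. 346.] [397. 324.]
0.046 0.7845 [343. 338.] [370. 316.]
shaft front [351. 329.]
-0.102 0.7605 [483. 250.] [505. 231.]
-0.102 0.7845 [457. 243.] [479. 225.]
shaft front [463. 237.]
```

View pics/c56.png

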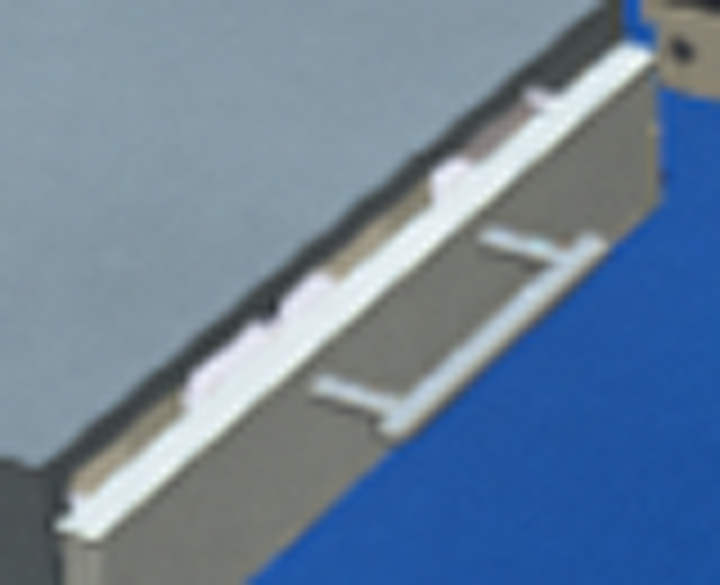

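Run:
```python
from h import *
K,p,Rm=campose('side')
for n,(u,v) in dict(t1a=(80,480),t1b=(180,405),w1=(200,390),w1b=(320,290),gap=(262,325),t2a=(340,265),t2b=(425,185),w2=(450,175),t3=(500,135),w3=(540,98)).items():
    d=Rm@np.linalg.inv(K)@[160+u/9,140+v/9,1]
    q=p+d*(.7605-p[0])/d[0]; r=p+d*(.774-p[0])/d[0]; f=p+d*(.022-p[2])/d[2]; g=p+d*(.727-p[0])/d[0]
    print(n,'x=.7605',q.round(3),'x=.774',r.round(3),'floor',f.round(3))
```

```text
t1a x=.7605 [0.76  0.083 0.047] x=.774 [0.774 0.067 0.033] floor [0.785 0.054 0.022]
t1b x=.7605 [0.76  0.029 0.043] x=.774 [0.774 0.012 0.029] floor [0.781 0.003 0.022]
w1 x=.7605 [0.76  0.017 0.042] x=.774 [0.774 0.    0.028] floor [ 0.78  -0.007  0.022]
w1b x=.7605 [ 0.76  -0.054  0.041] x=.774 [ 0.774 -0.072  0.026] floor [ 0.778 -0.078  0.022]
gap x=.7605 [ 0.76  -0.02   0.046] x=.774 [ 0.774 -0.037  0.032] floor [ 0.784 -0.05   0.022]
t2a x=.7605 [ 0.76  -0.067  0.043] x=.774 [ 0.774 -0.086  0.029] floor [ 0.781 -0.095  0.022]
t2b x=.7605 [ 0.76  -0.122  0.046] x=.774 [ 0.774 -0.142  0.032] floor [ 0.783 -0.156  0.022]
w2 x=.7605 [ 0.76  -0.138  0.041] x=.774 [ 0.774 -0.158  0.027] floor [ 0.779 -0.166  0.022]
t3 x=.7605 [ 0.76  -0.172  0.04 ] x=.774 [ 0.774 -0.193  0.026] floor [ 0.778 -0.199  0.022]
w3 x=.7605 [ 0.76  -0.201  0.041] x=.774 [ 0.774 -0.222  0.027] floor [ 0.779 -0.229  0.022]
```

Run:
```python
from h import *
print(robot.close_job())
```

```text
the job is handed in; nothing more can be done
None
```

I pulled the drawer open to its stop and laid the two shafts from the mat on the two lower cradles. Only two shafts were there. I pushed a white chock square under each until it bore on the shaft, slowly pushed the drawer shut with the fingers on the handle bar, backed the arm clear and handed the job in at about t = 50 s. The close call gives no verdict.

**Last checks**
- **Drawer:** the handle measured x ≈ 0.675 m in the scene camera, which is the stop position plus the full 215 mm travel.
- **Chocks:** just before the drawer went under the cabinet, both stood square with their backs about 84 mm from the handle, against 85 mm expected. Through the gap after shutting, both chock faces still lay at y ≈ 0.046 and −0.102 m.
- **Shafts:** both sat on their plates in the last clear view, but could not be seen once the drawer was shut.
- **Bystanders:** the sensor, manifold, orange chock and turquoise shaft looked unmoved, and the third white chock stays on its mat.

**What disagreed or went wrong**
- **Fingertips:** they sit about 12 mm behind the reported TCP, not 19 mm ahead as stated. The first handle pull passed over the bar because of this, without touching anything, and I then corrected every height.
- **Drawer creep:** it crept about 7 mm inward while shafts and chocks were being placed, so it stood slightly short of its stop.
- **Shut force:** one reading at the end of the push was 18 N, and it dropped to about 3.5 N on the next move. I took the drawer to be on its stop.

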